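# Top up the tin column and hold its key lock turned

## Task

Set the loose flat tin squarely on top of the two tins on the lock unit and let go of it. Then take the key from its wooden stand, push it fully home in the unit's keyhole (the pins inside are sticky, so it may need a little wiggling) and turn it a quarter clockwise, seen from above, so that the steel arm swings across the column of three tins. The lock is sprung, so finish while still gripping the key and holding it turned.

Things in the scene. Friction and masses are not known exactly. Their poses are not given: they have to be found in the camera images.
- loose_tin_mid (a point): centre of the loose closed flat tin standing alone on the desk: 62 mm along its own x, 95 mm along its own y, 22 mm high (z up); this point is 11 mm above its underside. Lid fixed shut, 0.08 to 0.17 kg. Take it across its 62 mm. It may go on the column either way round (a half turn is the same)
- column_tin_1_mid (a point): centre (11 mm above its underside) of the upper of the two equal tins stacked loose on the lock unit, same size and axes; its top face is 11 mm above this point. The third tin goes on it with its long sides and edges flush
- column_tin_0_mid (a point): centre of the lowest tin of the column, same size and axes
- column_place (a point): point on the lock unit's base plate (fixed, 6 mm thick) under the centre of the column; axes are the unit's: x across the tins, y along them, pointing away from the lock, z up. The lock's axis is 100 mm from here towards -y, in a 54 x 54 mm grey pedestal whose steel top is 107 mm above the desk
- keyhole (a point): centre of the keyhole, on top of the steel cover (z = 107 mm), on the lock's vertical axis; axes are the unit's. An upright slot 27 mm along y by 8 mm along x through the 6 mm cover; the key goes straight down with its bow along y, and is home when its foot is 33 mm below this point (bow 20 mm above the cover). It can turn only when home
- slot_floor (a point): floor of the slot in the turning plug, on the lock's axis, 33 mm below the keyhole; the key's foot rests here when home. On the way two small sticky sprung pins, 8 to 15 mm below the keyhole, press on the flat faces of the key and resist with some 5 to 10 N
- lock_plug (a joint): angle of the turning plug: 0 at rest, grows as the key turns clockwise seen from above, stop at 1.62. It carries a steel arm 112 mm long, 81 to 86 mm above the desk, pointing to the unit's -x at 0 and to +y, 8 mm above three tins, at 1.57. A spring returns it: 0.05 N m at 0, 0.12 at 1.57. The key has some 0.08 rad of play in it
- key_bow (a point): centre of the black bow (grip) of the key, upright in its wooden stand: bow 12 mm along x (grip across this), 36 mm along y, 32 mm high; below it a 6 mm round shank and at the foot a flat steel bit 24 mm along y, 6 mm along x, 12 mm high (20 x 4 mm in its lowest 3 mm). z up. Key 85 mm, 0.05 kg, the same after a half turn
- key_tip (a point): centre of the key's foot, 69 mm below key_bow along the key's z; the foot stands 30 mm deep in the stand, which is a fixed wooden block 60 x 70 x 40 mm high, so the bow begins 23 mm above the block. Between stand and lock, farther back, a fixed drawer cabinet 190 mm high (front at x = 0.63, y -0.02 to 0.16) is to be passed in front
Not all that is in view belongs to the job. Leave any orange look-alike of the part that bears loose_tin_mid alone.

How it is judged:
By the outcome, as a careful person would: the job done as asked, in the order asked, and still so for the second after the job is handed in, while the arm keeps its last pose, push and grip.
It also fails if it takes over 72 s, if anything falls off the work surface, if the arm or the gripper's body presses on something with over 40 N, if the wrist force passes 120 N, or if a joint passes its speed limit or range.

## Robot

A 6-joint arm with a two-finger parallel gripper is mounted at the origin on a cart in front of the work surface, level with it; the furniture and walls round the work are solid. World frame = base frame: x ahead of the robot, y to its left, z up, the work surface at z = 0. Lengths are in m, angles in rad, forces in N, time in s.
With the tool pointing down it reaches from about 0.4 to 0.925 m from the base axis. Payload 3.4 kg.
Tool frame: the origin (TCP) lies at the very end of the fingers, on their centre line; the grasp point (between the pads) lies 19 mm behind it; y points along the fingers, x is the direction in which the jaws open and shut, and the axes are right-handed (so a half turn about y gives the same grasp; the last joint's range is limited). The gripper opens to 85 mm and grips with 20 to 120 N. Pads are 22 mm wide; open, the fingers measure 114 mm over their backs; the gripper's body (76 mm by 85 mm) begins 54 mm behind the grasp point. The pads swing forward as they close: fully open they stand 13 mm farther back than shut.
Start: joints at [-1.244, 0.307, 1.506, -0, 1.328, -0.073], TCP at [0.224, -0.529, 0.231] pointing down, gripper open.
Joint ranges: [-3.12, 3.12], [-1.05, 2.28], [0.14, 2.33], [-1.42, 4.57], [0.1, 2.73], [-2.68, 2.68]. Speed limits (rad/s): [2.57, 2.57, 3.14, 3.14, 3.14, 3.14].

## Interface

Orientations are given as a unit quaternion [x, y, z, w].
In Python, from plant import * gives the robot as it stands.
- The arm moves only by the tool servo_tool, never from a script. Its argument "targets" is a list of rows, each a list of 3 entries, a list of its own where there are three numbers: the shift along the tool's x, y, z in m, then the turn about the tool's y in rad, then the opening, from 0 (shut) to 1 (fully open). A call has exactly 8 rows; each row is the pose to reach, as a shift and turn from the pose commanded when the call began, along the tool's axes at that moment; what a row does not reach only later rows make up. A row lasts 1/8 s, in which the tool goes at most 62.5 mm and 10.7 degrees, less where a joint would pass 70% of its speed; a pose out of reach is approached as far as the arm can. A call with a gripper value outside its range is refused whole. The fingers move at their own pace and stop on an object; "newtons" is the grip in N (left out, the last holds). Time passes only in rows, so rows that repeat a pose let the fingers close, or fill a call up. It gives the time, the measured TCP pose, the force and the opening at its end, in the units of the state.
- read_state(): the state, without advancing time (a new reading comes with each control period).
- snapshot(name): name is "scene" or "top" or "wrist"; returns (picture, depth): 420x560x3 uint8, blue, green, red; 420x560 float32, m along the optical axis (not along the pixel's ray), 0 where there is no reading.
- get_calibration(name): a dict with "fx", "fy", "cx", "cy" (pixels), "rvec" (rotation vector, rad) and "tvec" (3), from world to camera coordinates, as OpenCV has them; the wrist camera has in their place "hand_eye" (4x4, takes a point from camera to tool coordinates, whose origin is the TCP and whose axes are the tool frame's). Camera axes: x right, y down, z forward; pixel columns grow to the right and rows downward; lengths in m; the calibration is good to about 2 mm. A picture is of the moment at which its call begins: read the wrist's pose just before it. get_calibration takes no time and is no camera call.
- job_done(): hands the job in, once; it reports no verdict.
The state is a dict: "time_s": time; "joint_positions": joint angles; "qd": joint speeds; "joint_torque": joint torques, N m; "position": TCP position; "eef_rot": TCP orientation; "wrist_force": force on the tool from outside, world axes, zero at the start; "wrist_torque": the same for the moment, N m; "finger_gap": finger opening in m.
Only numpy, scipy, OpenCV 4.12 (cv2) and the standard library are available. Lean on these libraries where they do the work, as an engineer would, in place of code of your own. Each camera call takes 0.05 s, during which the arm holds its last target.

## Working session

There is one attempt and no reset: what is moved stays moved. The work goes in short steps, Python scripts to look and compute and a tool call to move; the robot and the scene stay as the last step left them, time stands still between calls to the robot, and variables do not carry over. Pictures are saved under pics/ and viewed, and the job is handed in when it is done.

Besides the shell and the picture viewer there is one more tool, called after "Call:" as name(argument=value, ...) on one line, values as JSON. servo_tool: Moves the arm, as the interface text tells. Its arguments: {"type":"object","properties":{"targets":{"type":"array"},"newtons":{"type":"number"}},"required":["targets"]}

```bash
ls; mkdir -p pics; python3 - <<'E'
from plant import *
import cv2, numpy as np
s=read_state(); print({k:np.round(v,4) for k,v in s.items()})
for n in ("scene","top","wrist"):
    print(n,get_calibration(n))
for n in ("scene","top"):
    p,d=snapshot(n); cv2.imwrite(f"pics/{n}0.png",p); np.save(f"pics/{n}0.npy",d)
E
```

```text
pics
{'time_s': np.float64(0.0), 'joint_positions': array([-1.2435,  0.3076,  1.5077,  0.    ,  1.3284, -0.0735]), 'qd': array([ 0.0018,  0.    ,  0.0008, -0.0007,  0.001 , -0.0007]), 'joint_torque': array([ 2.70000e-03, -4.57549e+01, -2.51919e+01,  3.00000e-04,
        1.34000e-02,  0.00000e+00]), 'position': array([ 0.2241, -0.5288,  0.2304]), 'eef_rot': array([-0.5891,  0.3911, -0.3899,  0.59  ]), 'wrist_force': array([ 0.0594,  1.2695, -0.6934]), 'wrist_torque': array([-0.0248, -0.0421, -0.0199]), 'finger_gap': np.float64(0.0852)}
scene {'fx': 498.72324293276847, 'fy': 498.72324293276847, 'cx': 279.7789436334522, 'cy': 212.6645032613609, 'rvec': array([ 1.50064548, -2.11016079,  0.82443183]), 'tvec': array([0.23409206, 0.42624482, 0.85631964])}
top {'fx': 466.4597278422303, 'fy': 466.4597278422303, 'cx': 283.6036015958909, 'cy': 210.05695821420073, 'rvec': array([ 2.13852305, -2.13238816,  0.20506306]), 'tvec': array([0.07924143, 0.53193711, 0.97499968])}
wrist {'fx': 375.03691816182516, 'fy': 375.03691816182516, 'cx': 276.2543956586443, 'cy': 210.3375784506677, 'hand_eye': array([[ 9.99999705e-01, -6.72378558e-04, -3.71535858e-04,
        -1.56121697e-04],
       [ 1.73202278e-04, -2.73849793e-01,  9.61772458e-01,
        -1.41874516e-01],
       [-7.48420196e-04, -9.61772238e-01, -2.73849596e-01,
         6.94958491e-02],
       [ 0.00000000e+00,  0.00000000e+00,  0.00000000e+00,
         1.00000000e+00]])}
```

View pics/scene0.png

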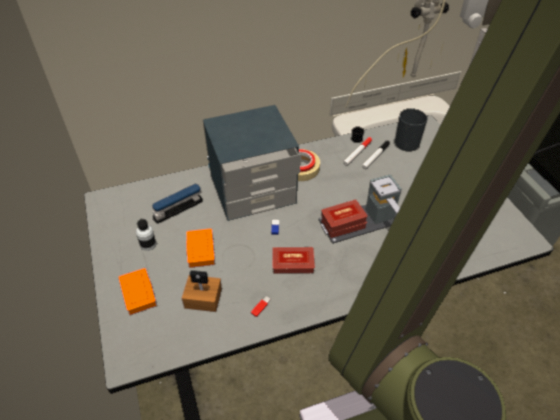

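View pics/top0.png

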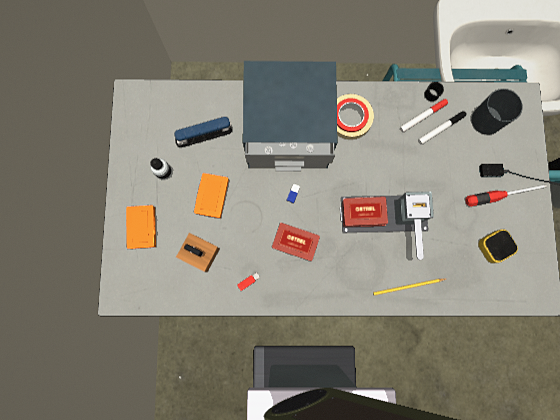

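```bash
cat > h.py <<'E'
import numpy as np, cv2
from scipy.spatial.transform import Rotation as R
from plant import *
def Tcw(n, st=None):
    c=get_calibration(n)
    if n=="wrist":
        T=np.eye(4);T[:3,:3]=R.from_quat(st["eef_rot"]).as_matrix();T[:3,3]=st["position"]
        return c,T@c["hand_eye"]
    T=np.eye(4);T[:3,:3]=cv2.Rodrigues(c["rvec"])[0];T[:3,3]=c["tvec"]
    return c,np.linalg.inv(T)
def cloud(n,d,st=None):
    c,T=Tcw(n,st)
    v,u=np.mgrid[0:d.shape[0],0:d.shape[1]]
    P=np.stack([(u-c["cx"])/c["fx"]*d,(v-c["cy"])/c["fy"]*d,d],-1)
    W=P@T[:3,:3].T+T[:3,3]; W[d<=0]=np.nan
    return W
def rect(W,mask):
    q=W[mask]; q=q[np.isfinite(q[:,0])]
    (c,s,a)=cv2.minAreaRect((q[:,:2]*1000).astype(np.float32))
    return np.round(c,1),np.round(s,1),round(a,2),np.round(np.median(q[:,2])*1000,1),len(q)
def proj(n,p,st=None):
    c,T=Tcw(n,st); q=np.linalg.inv(T)@np.r_[p,1]
    return np.array([c["fx"]*q[0]/q[2]+c["cx"],c["fy"]*q[1]/q[2]+c["cy"]])
E
python3 - <<'E'
from h import *
d=np.load("pics/top0.npy"); p=cv2.imread("pics/top0.png"); W=cloud("top",d)
def box(u0,v0,u1,v1):
    m=np.zeros(d.shape,bool); m[v0:v1,u0:u1]=1; return m
Z=W[...,2]
print("desk z",np.nanmedian(Z[box(340,250,380,280)]))
print("loose",rect(W,box(260,210,330,270)&(Z>.017)&(Z<.03)))
print("col",rect(W,box(335,185,395,240)&(Z>.042)&(Z<.06)))
print("ped",rect(W,box(395,180,440,235)&(Z>.098)))
print("arm",rect(W,box(395,180,440,270)&(Z>.075)&(Z<.095)))
print("plate",rect(W,box(335,180,440,240)&(Z>.004)&(Z<.012)))
print("stand",rect(W,box(170,225,225,280)&(Z>.034)&(Z<.046)))
print("stand2",rect(W,box(170,225,225,280)&(Z>.02)&(Z<.046)))
print("bow",rect(W,box(170,225,225,280)&(Z>.08)))
print("orange",rect(W,box(190,165,235,225)&(Z>.015)&(Z<.03)))
print(np.round(Z[185:225:2,400:436:2]*1000))
def up(b,n):
    u0,v0,u1,v1=b; return cv2.resize(p[v0:v1,u0:u1],None,fx=n,fy=n,interpolation=cv2.INTER_CUBIC)
cv2.imwrite("pics/c1.png",up((330,175,450,275),6)); cv2.imwrite("pics/c2.png",up((165,215,335,290),4))
E
```

```text
desk z -0.0003242745370258815
loose (array([465.7,  54.1]), array([94.5, 61.9]), 70.91, np.float64(22.3), 1158)
col (array([530.4, -97.1]), array([62.3, 95.1]), 2.31, np.float64(51.1), 1187)
ped (array([ 533.3, -198.3]), array([54.9, 55.6]), 1.27, np.float64(106.9), 682)
arm (array([ 494.3, -202.2]), array([138.9,  50.6]), 15.35, np.float64(86.0), 352)
plate (array([ 540.8, -159.1]), array([134.9, 240.4]), 1.81, np.float64(6.0), 749)
stand (array([439.8, 269.7]), array([70.5, 59.4]), 63.76, np.float64(39.2), 788)
stand2 (array([439.8, 269.5]), array([70.9, 59.6]), 63.57, np.float64(39.0), 819)
bow (array([439.9, 269.3]), array([34.7, 11.8]), 63.87, np.float64(93.5), 107)
orange (array([569.8, 245.4]), array([62.8, 95.2]), 79.85, np.float64(22.0), 1116)
[[  2.   1.  -1.  -4.   1.   1.  -2.   4.   1.   1.  -0.   2.  -1.  -0.
   -1.  -2.   3.   0.]
 [ -1.  -1.   1.   1.   3.   0.  -3.  -2.   2.   2.   0.   3.   1.   3.
    1.   1.  -0.   4.]
 [  0.  -1.   1.  -4.   2.  -0.   1.  -2.  -2.  -4.  -1.  -1.  -4.  -0.
   -1.   1.  -0.  -0.]
 [  1.   1.   2.  -2.  -0.   1.   1.  -1.  -2.  -2. 
[... 863 characters left out ...]
n 105. 108.
  104. 108. 109.   0.]
 [ 59.  66.  63. 102. 106. 103. 104. 108. 105. 105. 107. 108. 105. 108.
  105. 109. 109.   1.]
 [ 55.  66.  65. 103. 106. 107. 107. 109. 106. 107. 105. 105. 103. 107.
  106. 108. 108.  -1.]
 [ 53.  65.  63. 101. 108. 109. 107. 109. 106. 106. 106. 106. 106. 107.
  106. 108. 107.   2.]
 [ 52.  63.  62.  97. 109. 106. 106. 103. 106. 108. 112. 110. 108. 108.
  106. 110. 108.  -4.]
 [ 50.  64.  66.  91.  93.  89.  62.  86.  89.  83.  87.  66.  63.  81.
   83.  -2.  -1.  -2.]
 [ 47.  60.  62.  62.  60.  61.  61.  87.  84.  85.  84.  59.  59.   6.
   -1.   1.  -2.  -1.]
 [ 35.  33.  36.  33.  33.  31.  29.  87.  84.  89.  87.   4.   4.   6.
    1.   1.   2.  -1.]]
```

```bash
python3 - <<'E'
from h import *
s=read_state();print(np.round(R.from_quat(s["eef_rot"]).as_matrix(),3))
E
```

```text
[[ 0.39  -0.001  0.921]
 [-0.921  0.002  0.39 ]
 [-0.002 -1.     0.   ]]
```

Call:
servo_tool(targets=[[[-0.028,0,0.053],-0.1,1],[[-0.056,0,0.106],-0.25,1],[[-0.085,0,0.159],-0.4,1],[[-0.113,0,0.211],-0.55,1],[[-0.141,0,0.264],-0.7,1],[[-0.169,0,0.317],-0.838,1],[[-0.218,0.02,0.34],-0.838,1],[[-0.268,0.03,0.365],-0.838,1]])

```text
time_s: 1.1
position: [0.4555, -0.1382, 0.2001]
eef_rot: [-0.697, 0.117, -0.116, 0.698]
wrist_force: [1.5, 0.7, 0.5]
finger_gap: 0.0851
```

Call:
servo_tool(targets=[[[0,0,0],0,1],[[0,0,0],0,1],[[0,0,0],0,1],[[0,0,0],0,1],[[0,0,0],0,1],[[0,0,0],0,1],[[0,0,0],0,1],[[0,0,0],0,1]])

```text
time_s: 2.1
position: [0.4558, -0.1403, 0.2013]
eef_rot: [-0.697, 0.117, -0.117, 0.697]
wrist_force: [-0.9, -0.3, -0.2]
finger_gap: 0.0853
```

```bash
cat >> h.py <<'E'
def go(target,yaw_deg=None,st=None):
    st=st or read_state(); M=R.from_quat(st["eef_rot"]).as_matrix()
    y0=np.degrees(np.arctan2(M[1,0],M[0,0]))
    d=M.T@(np.array(target)-st["position"])
    t=0 if yaw_deg is None else -np.radians((yaw_deg-y0+180)%360-180)
    print("t",st["time_s"],"pos",np.round(st["position"],4),"yaw",round(y0,2),"tilt",np.round(M[:,1],3),"F",np.round(st["wrist_force"],1),"gap",round(float(st["finger_gap"]),4)); print("shift",np.round(d,4),"turn",round(t,4),"dist",round(np.linalg.norm(d),4))
E
python3 -c "
from h import *
go([.4657,.0541,.16],-19.1)"
```

```text
t 2.1 pos [ 0.4558 -0.1403  0.2013] yaw -19.02 tilt [ 0.  0. -1.] F [-0.9 -0.3 -0.2] gap 0.0853
shift [-0.054   0.0413  0.187 ] turn 0.0013 dist 0.199
```

Call:
servo_tool(targets=[[[-0.015,0.01,0.05],0,1],[[-0.03,0.02,0.1],0,1],[[-0.045,0.03,0.15],0,1],[[-0.054,0.041,0.187],0,1],[[-0.054,0.041,0.187],0,1],[[-0.054,0.041,0.187],0,1],[[-0.054,0.041,0.187],0,1],[[-0.054,0.041,0.187],0,1]])

```text
time_s: 3.1
position: [0.466, 0.0531, 0.1606]
eef_rot: [0.697, -0.117, 0.118, -0.697]
wrist_force: [-0.3, -0.4, -0.7]
finger_gap: 0.0852
```

```bash
python3 - <<'E'
from h import *
s=read_state(); p,d=snapshot("wrist"); cv2.imwrite("pics/w1.png",p); np.save("pics/w1.npy",d)
W=cloud("wrist",d,s); Z=W[...,2]
go([.4657,.0541,.16],-19.1,s)
m=(Z>.018)&(Z<.03); n,l,st,c=cv2.connectedComponentsWithStats(m.astype(np.uint8))
for i in range(1,n):
    if st[i,4]>1500: print(st[i],rect(W,l==i))
E
```

```text
t 3.1 pos [0.466  0.0531 0.1606] yaw -19.12 tilt [ 0.001 -0.    -1.   ] F [-0.3 -0.4 -0.7] gap 0.0852
shift [-0.0006  0.0006  0.0008] turn -0.0003 dist 0.0012
[ 472    0   53  215 3155] (array([634.9,  59.1]), array([ 12.3, 157.9]), 0.41, np.float64(21.0), 3155)
[ 236  132   82  120 9470] (array([467.5,  55.2]), array([94.7, 62.1]), 71.35, np.float64(22.0), 9470)
```

View pics/w1.png

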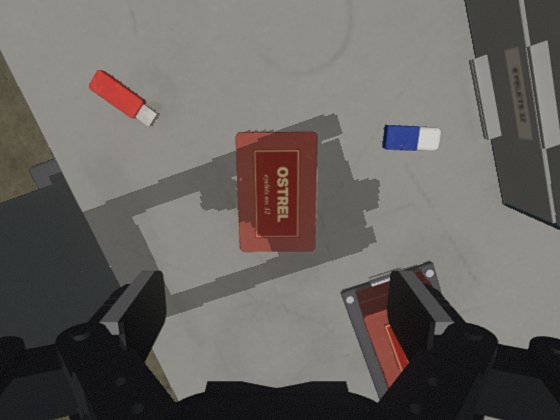

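```bash
python3 - <<'E'
from h import *
d=np.load("pics/w1.npy"); c=get_calibration("wrist"); H=c["hand_eye"]
v,u=np.mgrid[0:420,0:560]; P=np.stack([(u-c["cx"])/c["fx"]*d,(v-c["cy"])/c["fy"]*d,d],-1)@H[:3,:3].T+H[:3,3]
m=(v>270)&(d>0)&(P[...,1]<0.03)
for s in (-1,1):
    q=P[m&(np.sign(P[...,0])==s)]; 
    print(np.round(np.percentile(q[:,1],[50,90,97,99,100])*1000,1)); t=q[q[:,1]>np.percentile(q[:,1],97)]; print(np.round(t.min(0)*1000),np.round(t.max(0)*1000))
go([.4675,.0552,.004],-18.7)
E
```

```text
[-67.6 -35.5 -22.2 -17.2 -11.9]
[-55. -22. -11.] [-42. -12.  12.]
[-67.6 -35.9 -22.4 -17.1 -11.6]
[ 42. -22. -11.] [ 55. -12.  12.]
t 3.15 pos [0.4659 0.0533 0.1606] yaw -19.12 tilt [ 0.001 -0.    -1.   ] F [ 0.1  0.3 -0.3] gap 0.0856
shift [0.0008 0.1566 0.0023] turn -0.0073 dist 0.1566
```

Call:
servo_tool(targets=[[[0.001,0.045,0.0023],-0.007,1],[[0.001,0.09,0.0023],-0.007,1],[[0.001,0.135,0.0023],-0.007,1],[[0.001,0.15,0.0023],-0.007,1],[[0.001,0.1575,0.0023],-0.007,1],[[0.001,0.1575,0.0023],-0.007,1],[[0.001,0.1575,0.0023],-0.007,0.6],[[0.001,0.1575,0.0023],-0.007,0]], newtons=40)

```text
time_s: 4.15
position: [0.4682, 0.0559, 0.0041]
eef_rot: [-0.698, 0.114, -0.115, 0.698]
wrist_force: [-1.1, -0.6, 5.0]
finger_gap: 0.0598
```

Call:
servo_tool(targets=[[[0,0,0],0,0],[[0,0,0],0,0],[[0,0,0],0,0],[[0,-0.01,0],0,0],[[0,-0.04,0],0,0],[[0,-0.08,0],0,0],[[0,-0.12,0],0,0],[[0,-0.157,0],0,0]])

```text
time_s: 5.15
position: [0.4673, 0.056, 0.162]
eef_rot: [-0.698, 0.114, -0.115, 0.698]
wrist_force: [0.0, 0.5, -1.4]
finger_gap: 0.0592
```

```bash
python3 - <<'E'
from h import *
s=read_state(); p,d=snapshot("wrist"); cv2.imwrite("pics/w2.png",p); np.save("pics/w2.npy",d)
go([.5304,-.0971,.2],2)
c=get_calibration("wrist"); H=c["hand_eye"]
v,u=np.mgrid[0:420,0:560]; P=np.stack([(u-c["cx"])/c["fx"]*d,(v-c["cy"])/c["fy"]*d,d],-1)@H[:3,:3].T+H[:3,3]
m=(P[...,1]>-.025)&(P[...,1]<0.025)&(d>0)&(p[...,2].astype(int)>p[...,1]*1.8)
q=P[m]; print(len(q),np.median(q[:,1]), cv2.minAreaRect((q[:,[0,2]]*1000).astype(np.float32)),q.min(0),q.max(0))
E
```

```text
t 5.2 pos [0.4703 0.0562 0.1664] yaw -18.61 tilt [ 0.009  0.    -1.   ] F [ 1.8 -0.3  1.9] gap 0.0592
shift [ 0.1062 -0.0331 -0.1259] turn -0.3597 dist 0.168
29548 -0.017873193000544532 ((-0.08740806579589844, 2.6040382385253906), (87.99431610107422, 60.03694534301758), 89.866943359375) [-0.03019894 -0.02049862 -0.04132396] [0.02988037 0.00288895 0.04663792]
```

View pics/w2.png

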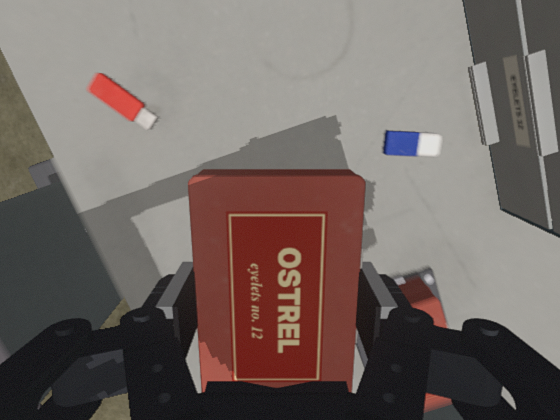

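```bash
python3 -c "
from h import *
go([.532,-.18,.2],1.8)"
```

```text
t 5.2 pos [0.4703 0.0562 0.1664] yaw -18.61 tilt [ 0.009  0.    -1.   ] F [ 1.8 -0.3  1.9] gap 0.0592
shift [ 0.1341 -0.0331 -0.204 ] turn -0.3562 dist 0.2464
```

Call:
servo_tool(targets=[[[0.022,-0.02,-0.034],-0.06,0],[[0.048,-0.033,-0.07],-0.12,0],[[0.074,-0.033,-0.112],-0.2,0],[[0.1,-0.033,-0.152],-0.28,0],[[0.122,-0.033,-0.186],-0.356,0],[[0.134,-0.033,-0.204],-0.356,0],[[0.134,-0.033,-0.204],-0.356,0],[[0.134,-0.033,-0.204],-0.356,0]])

```text
time_s: 6.2
position: [0.5285, -0.1787, 0.1927]
eef_rot: [-0.707, -0.01, 0.011, 0.708]
wrist_force: [0.4, 0.1, -1.5]
finger_gap: 0.0597
```

```bash
python3 - <<'E'
from h import *
s=read_state(); p,d=snapshot("wrist"); cv2.imwrite("pics/w3.png",p); np.save("pics/w3.npy",d)
go([.5304,-.0971,.2],2)
c=get_calibration("wrist"); H=c["hand_eye"]
v,u=np.mgrid[0:420,0:560]; P=np.stack([(u-c["cx"])/c["fx"]*d,(v-c["cy"])/c["fy"]*d,d],-1)@H[:3,:3].T+H[:3,3]
red=(p[...,2].astype(int)>p[...,1]*1.6)&(d>0)
m=red&(P[...,1]>-.025)&(P[...,1]<-.01)
q=P[m]; print("held",len(q),np.median(q[:,1]), cv2.minAreaRect((q[:,[0,2]]*1000).astype(np.float32)),q.min(0),q.max(0))
W=cloud("wrist",d,s);Z=W[...,2]
m=(Z>.044)&(Z<.057)&(v<170)&(d>0);m=cv2.morphologyEx(m.astype(np.uint8),cv2.MORPH_OPEN,np.ones((3,3)))>0
n,l,st,_=cv2.connectedComponentsWithStats(m.astype(np.uint8))
for i in range(1,n):
  if st[i,4]>1000:
    mm=l==i;print(st[i],rect(W,mm)); q=P[mm]; print("tool",np.median(q[:,1]), cv2.minAreaRect((q[:,[0,2]]*1000).astype(np.float32)))
E
```

```text
t 6.25 pos [ 0.5285 -0.1785  0.1927] yaw 1.81 tilt [-0.001  0.001 -1.   ] F [ 0.5  0.3 -0.9] gap 0.0593
shift [ 0.0044 -0.0072  0.0813] turn -0.0034 dist 0.0818
held 30858 -0.017820436358086222 ((-0.14572525024414062, 2.64703369140625), (88.2665023803711, 60.533321380615234), 89.77993774414062) [-0.03042875 -0.02445777 -0.0415993 ] [ 0.03015544 -0.01451775  0.0468216 ]
[  241    13    88   139 11649] (array([532.4, -96. ]), array([62.3, 94.8]), 2.43, np.float64(50.6), 11649)
tool 0.1421300106787117 ((6.6132354736328125, 82.29273223876953), (62.316429138183594, 94.79889678955078), 0.6669741868972778)
```

View pics/w3.png

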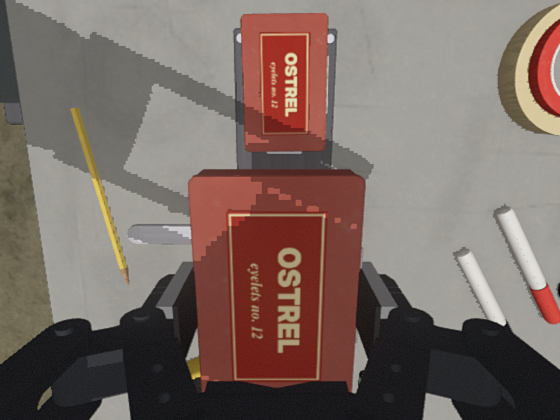

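```bash
python3 - <<'E'
from h import *
c=get_calibration("wrist"); H=c["hand_eye"]
def ray(u,v,y):
    r=H[:3,:3]@np.array([(u-c["cx"])/c["fx"],(v-c["cy"])/c["fy"],1]); o=H[:3,3]; return np.round((o+r*(y-o[1])/r[1])*1000,1)
for n in (1,3):
    p=cv2.imread(f"pics/w{n}.png"); 
    cv2.imwrite(f"pics/w{n}z.png",cv2.resize(p[0:270,150:430] if n==1 else p[:, 180:380],None,fx=2 if n==1 else 1.4,fy=2 if n==1 else 1.4,interpolation=cv2.INTER_CUBIC))
    g=p.astype(int); 
    for u in (245,262,277,300,320):
        col=g[:,u]; y=np.where((col[:,1]>90)&(col[:,2]>150)&(col[:,0]<140)&(col[:,2]-col[:,0]>50))[0]; print(n,u,y)
for u,v in ((277,214),(277,380)): print("held label",ray(u,v,-.0178))
for u,v in ((286,34),(286,134)): print("col",ray(u,v,.1421))
for u,v in ((277,150),(277,237)): print("loose",ray(u,v,.1386))
E
```

```text
1 245 []
1 262 [251]
1 277 []
1 300 []
1 320 []
3 245 [ 16  18  19  21  22  24  25  26  27  29  30  42  44  45  48  49  50  51
  52  53  54  55  56  57  58  59  60  61  62  63  64  65  66  67  68  69
  70  71  72  73  74  75  76  77  78  79  80  81  82  83  84  85  86  87
  88  89  90  91  92  93  94  95  96  97  98  99 100 101 102 199 213 379]
3 262 [ 16  17  30  33  34  35  36  43  44  46  47  48  49  50  51  52  53  54
  55  56  57  58  59  60  61  62  63  64  65  66  67  68  69  70  71  72
  73  74  75  76  77  78  79  80  81  82  83  84  85  86  87  88  89  90
  91  92  93  94  95  96  97  98  99 100 101 102 103 104 105 106 107 108
 109 110 111 112 140 141 142 214 215]
3 277 [ 16  17  19  22  26  28  33  35  75 102 105 106 107 214 215]
3 300 [ 13  16  33  34  35 214 215 254 255 256 257 258 259]
3 320 [ 13  15  16  17  21  30  32  34  35  36  37  38  39  40  41  42  43  44
  45  47  48  49  53  54  56  57  59  60  64  66  68  69  70  71  72  73
  74  75  76  77  78  79  80  81  82  83  84  85  86  87  88  89  90  91
  92  93  94  95  96  97  98  99 100 101 102 103 104 105 106 107 108 109
 110 111 112 113 114 115 116 117 118 119 120 121 122 123 124 125 126 127
 128 129 130 131 132 133 134 135 136 214 215 282 283 284 285 286 287 288
 289 291 292 293 295 299 300 303 304 305 306 307 308 309 310 311 312 313
 314 315 316 317 318 319 320 321 322 323 324 325]
held label [  0.3 -17.8  33. ]
held label [  0.3 -17.8 -35.4]
col [  6.8 142.1 116.1]
col [  7.2 142.1  47.9]
loose [  0.5 138.6  36.4]
loose [  0.5 138.6 -32.2]
```

Call:
servo_tool(targets=[[[0.003,0,0.041],-0.0145,0],[[0.0068,0,0.083],-0.0145,0],[[0.0068,0.02,0.083],-0.0145,0],[[0.0068,0.06,0.083],-0.0145,0],[[0.0068,0.1,0.083],-0.0145,0],[[0.0068,0.118,0.083],-0.0145,0],[[0.0068,0.118,0.083],-0.0145,0],[[0.0068,0.118,0.083],-0.0145,0]])

```text
time_s: 7.25
position: [0.5341, -0.0964, 0.0757]
eef_rot: [0.707, 0.017, -0.016, -0.707]
wrist_force: [0.0, -0.3, -0.4]
finger_gap: 0.0597
```

```bash
python3 - <<'E'
from h import *
s=read_state(); p,d=snapshot("wrist"); cv2.imwrite("pics/w4.png",p); np.save("pics/w4.npy",d)
go([.5285,-.1785,.2],2.4,s)
p,d=snapshot("scene"); cv2.imwrite("pics/s4.png",cv2.resize(p[150:270,280:450],None,fx=4,fy=4,interpolation=cv2.INTER_CUBIC))
E
```

```text
t 7.25 pos [ 0.5341 -0.0964  0.0757] yaw 2.66 tilt [ 0.001 -0.    -1.   ] F [ 0.  -0.3 -0.4] gap 0.0597
shift [-0.0092 -0.1243 -0.0818] turn 0.0045 dist 0.1491
```

View pics/w4.png

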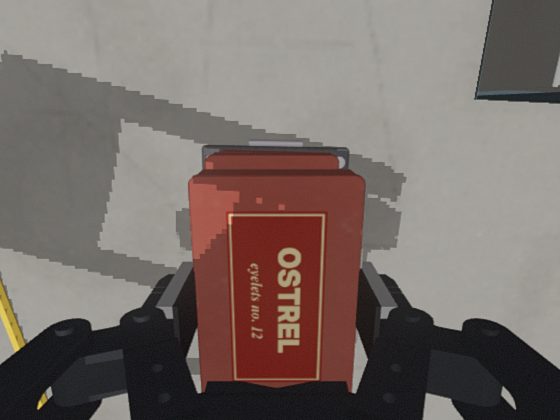

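View pics/s4.png

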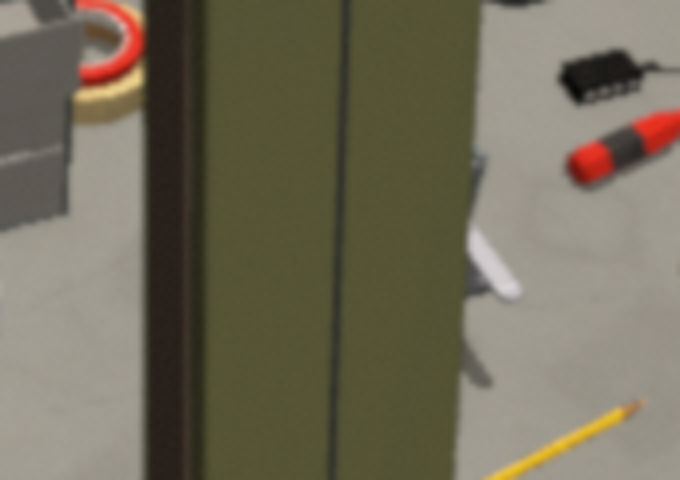

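```bash
python3 - <<'E'
from h import *
for i in range(2):
    s=read_state(); go([.5325,-.0952,.0757],2.4,s); p,d=snapshot("wrist")
c=get_calibration("wrist"); H=c["hand_eye"]
v,u=np.mgrid[0:420,0:560]; P=np.stack([(u-c["cx"])/c["fx"]*d,(v-c["cy"])/c["fy"]*d,d],-1)@H[:3,:3].T+H[:3,3]
P*=1000
for vv in range(148,184,3):
    row=[(uu,)+tuple(np.round(P[vv,uu]).astype(int)) for uu in (195,200,206,210,275,335,340,346,350,358)]
    print(vv,row)
m=(P[...,1]>16)&(P[...,1]<34)&(v>140)&(v<185)&(p[...,2].astype(int)>p[...,1]*1.6)
q=P[m];print("col",len(q),np.median(q[:,1]),q.min(0),q.max(0),np.percentile(q[:,0],[1,99]),np.percentile(q[:,2],[98,99]))
m=(P[...,1]>-24)&(P[...,1]<-12)&(p[...,2].astype(int)>p[...,1]*1.6)&(v<250)
q=P[m];print("held",len(q),np.median(q[:,1]),q.min(0),q.max(0),np.percentile(q[:,0],[1,99]),np.percentile(q[:,2],[98,99]))
cv2.imwrite("pics/w4z.png",cv2.resize(p[130:230,180:380],None,fx=4,fy=4,interpolation=cv2.INTER_CUBIC))
E
```

```text
t 7.35 pos [ 0.5345 -0.0969  0.0761] yaw 2.64 tilt [ 0.002 -0.001 -1.   ] F [-0.2 -0.8 -1.4] gap 0.0595
shift [-0.0019  0.0004  0.0017] turn 0.0041 dist 0.0026
t 7.4 pos [ 0.5344 -0.097   0.0761] yaw 2.62 tilt [ 0.002 -0.001 -1.   ] F [-0.6  0.8 -0.6] gap 0.0595
shift [-0.0018  0.0004  0.0019] turn 0.0039 dist 0.0027
148 [(195, np.int64(-47), np.int64(77), np.int64(45)), (200, np.int64(-44), np.int64(76), np.int64(45)), (206, np.int64(-40), np.int64(71), np.int64(46)), (210, np.int64(-37), np.int64(71), np.int64(46)), (275, np.int64(-1), np.int64(72), np.int64(45)), (335, np.int64(33), np.int64(72), np.int64(45)), (340, np.int64(36), np.int64(72), np.int64(45)), (346, np.int64(39), np.int64(72), np.int64(45)), (350, np.int64(43), np.int64(76), np.int64(45)), (358, np.int64(47), np.int64(78), np.int64(45))]
151 [(195, np.int64(-47), np.int64(77), np.int64(43)), (200, np.int64(-44), np.int64(76), np.int64(43)), (206, np.int64(-40), np.int64(72), np.int64(44)), (210, np.int64(-37), np.int64(70), np.int64(44)), (275, np.int64(-1), np.int64(45), np.int64(47)), (335, np.int64(33), np.int64
[... 4850 characters left out ...]
t64(-18), np.int64(45)), (210, np.int64(-22), np.int64(-18), np.int64(45)), (275, np.int64(0), np.int64(-18), np.int64(45)), (335, np.int64(20), np.int64(-17), np.int64(44)), (340, np.int64(21), np.int64(-18), np.int64(45)), (346, np.int64(23), np.int64(-18), np.int64(45)), (350, np.int64(0), np.int64(-142), np.int64(70)), (358, np.int64(27), np.int64(-18), np.int64(45))]
col 2092 25.71895399897872 [-32.69904165  23.47581084  41.45786216] [27.07251442 28.41825543 48.53586088] [-31.83799604  26.19521031] [48.37829379 48.4176851 ]
held 12482 -17.70250436336695 [-30.46910649 -20.86208406  19.43845096] [ 30.10998586 -14.15971351  46.76827789] [-29.30436551  29.21075988] [46.21577484 46.4078504 ]
```

View pics/w4z.png

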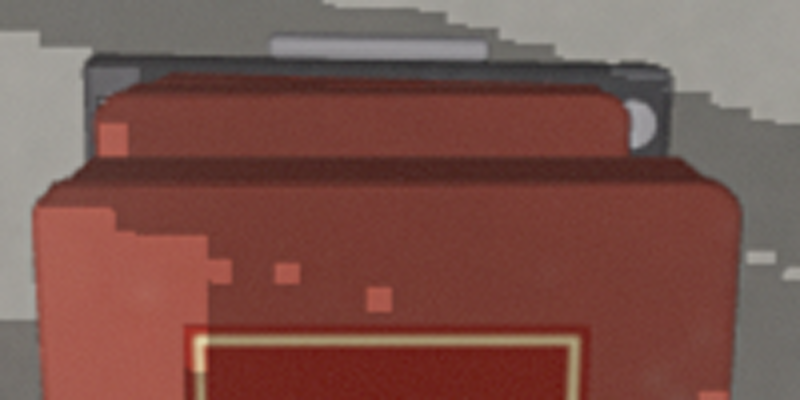

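Call:
servo_tool(targets=[[[-0.0023,0,0.0018],0,0],[[-0.0023,0.005,0.0018],0,0],[[-0.0023,0.01,0.0018],0,0],[[-0.0023,0.014,0.0018],0,0],[[-0.0023,0.017,0.0018],0,0],[[-0.0023,0.017,0.0018],0,0],[[-0.0023,0.017,0.0018],0,0],[[-0.0023,0.017,0.0018],0,0]])

```text
time_s: 8.45
position: [0.5313, -0.0954, 0.058]
eef_rot: [0.707, 0.016, -0.016, -0.707]
wrist_force: [0.2, 0.4, -0.8]
finger_gap: 0.0595
```

```bash
python3 - <<'E'
from h import *
s=read_state(); go([.5325,-.0952,.0541],2.4,s); p,d=snapshot("wrist")
c=get_calibration("wrist"); H=c["hand_eye"]
v,u=np.mgrid[0:420,0:560]; P=np.stack([(u-c["cx"])/c["fx"]*d,(v-c["cy"])/c["fy"]*d,d],-1)@H[:3,:3].T+H[:3,3]
P*=1000
for lo,hi,n in ((0,15,"col"),(-24,-12,"held")):
    m=(P[...,1]>lo)&(P[...,1]<hi)&(v>140)&(v<250)&(p[...,2].astype(int)>p[...,1]*1.6)
    q=P[m];print(n,len(q),np.median(q[:,1]),q.min(0),q.max(0),np.percentile(q[:,0],[1,99]),np.percentile(q[:,2],[98,99]))
cv2.imwrite("pics/w5z.png",cv2.resize(p[130:230,180:380],None,fx=4,fy=4,interpolation=cv2.INTER_CUBIC))
for i in range(3): print(read_state()["wrist_force"]);snapshot("top")
E
```

```text
t 8.45 pos [ 0.5313 -0.0954  0.058 ] yaw 2.61 tilt [ 0. -0. -1.] F [ 0.2  0.4 -0.8] gap 0.0595
shift [0.0012 0.0039 0.0001] turn 0.0036 dist 0.0041
col 1146 7.498018270007553 [-2.92469809e+01  1.79008541e-02  4.44873502e+01] [29.47045864 10.09484029 46.85857661] [-27.74558147  28.59587721] [46.66565674 46.70977827]
held 12482 -17.689884135486054 [-30.22560624 -20.02990222  19.27889027] [ 30.11617817 -14.38073702  46.79163166] [-29.31647277  29.22066505] [46.26181706 46.43591325]
[-0.36903185  0.41153147 -0.62958126]
[-0.5572362   0.50131525 -1.67872401]
[ 0.66590645 -0.01329603 -1.2785762 ]
```

View pics/w5z.png

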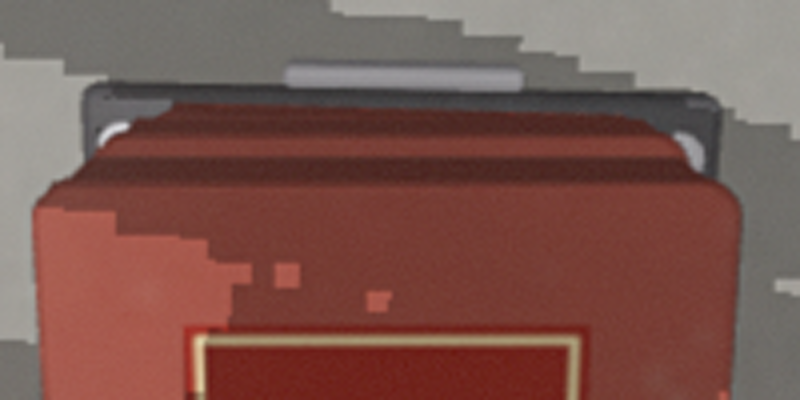

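Call:
servo_tool(targets=[[[0,0.001,0],0,0],[[0,0.002,0],0,0],[[0,0.0027,0],0,0],[[0,0.0034,0],0,0],[[0,0.004,0],0,0],[[0,0.0044,0],0,0],[[0,0.0044,0],0,0],[[0,0.0044,0],0,0]])

```text
time_s: 9.65
position: [0.5311, -0.0953, 0.0553]
eef_rot: [0.707, 0.016, -0.016, -0.707]
wrist_force: [-4.3, 1.2, 14.5]
finger_gap: 0.0593
```

```bash
python3 - <<'E'
from h import *
for i in range(3):
    s=read_state(); print(s["position"],s["wrist_force"],s["wrist_torque"]);snapshot("top")
E
```

```text
[ 0.53112246 -0.09529184  0.05527618] [-4.34875802  1.15069841 14.48990175] [0.17837047 0.6380746  0.03065418]
[ 0.53111041 -0.09529799  0.05527073] [-3.66243656  1.231842   14.55404541] [0.12913262 0.61572983 0.00935466]
[ 0.53108042 -0.09526725  0.05524625] [-3.72494626  0.59551729 14.38268244] [ 0.13216984  0.59569926 -0.00122644]
```

Call:
servo_tool(targets=[[[0,-0.001,0],0,0],[[0,-0.0015,0],0,0],[[0,-0.0015,0],0,0.75],[[0,-0.0015,0],0,0.8],[[0,-0.0015,0],0,0.9],[[0,-0.0015,0],0,1],[[0,-0.0015,0],0,1],[[0,-0.0015,0],0,1]])

```text
time_s: 10.8
position: [0.5311, -0.0953, 0.0549]
eef_rot: [-0.707, -0.016, 0.016, 0.707]
wrist_force: [-0.2, -0.4, 0.1]
finger_gap: 0.0854
```

Call:
servo_tool(targets=[[[0,-0.005,0],0,1],[[0,-0.02,0],0,1],[[0,-0.05,0],0,1],[[0,-0.09,0],0,1],[[0,-0.13,0],0,1],[[0,-0.145,0],0,1],[[0,-0.145,0],0,1],[[0,-0.145,0],0,1]])

```text
time_s: 11.8
position: [0.53, -0.095, 0.1987]
eef_rot: [-0.707, -0.015, 0.017, 0.707]
wrist_force: [-0.4, 0.1, -1.0]
finger_gap: 0.0856
```

```bash
python3 - <<'E'
from h import *
s=read_state(); p,d=snapshot("wrist"); cv2.imwrite("pics/w6.png",p)
go([.4399,.2695,.2],-26.1,s)
W=cloud("wrist",d,s);Z=W[...,2]
for lo,hi in ((.066,.078),(.1,.112)):
  m=(Z>lo)&(Z<hi)&(d>0);m=cv2.morphologyEx(m.astype(np.uint8),cv2.MORPH_OPEN,np.ones((3,3)))
  n,l,st,_=cv2.connectedComponentsWithStats(m)
  for i in range(1,n):
    if st[i,4]>1000: print(st[i],rect(W,l==i))
E
```

```text
t 11.8 pos [ 0.53   -0.095   0.1987] yaw 2.6 tilt [-0.002  0.001 -1.   ] F [-0.4  0.1 -1. ] gap 0.0856
shift [-0.0735 -0.0009  0.3682] turn 0.501 dist 0.3755
[  236   139    86   124 10208] (array([531.8, -96.3]), array([62.4, 94.4]), 2.64, np.float64(73.2), 10208)
[ 241  313   76   71 4848] (array([ 535.4, -197.5]), array([53.8, 54.9]), 1.55, np.float64(106.4), 4848)
```

View pics/w6.png

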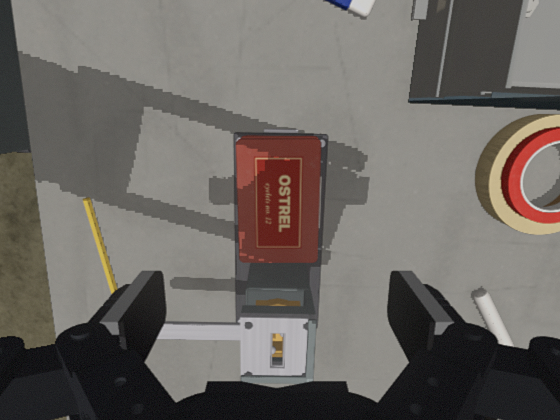

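```bash
python3 - <<'E'
from h import *
p=cv2.imread("pics/w6.png"); cv2.imwrite("pics/w6z.png",cv2.resize(p[310:390,230:325],None,fx=7,fy=7,interpolation=cv2.INTER_NEAREST))
E
```

```text
(no output)
```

View pics/w6z.png

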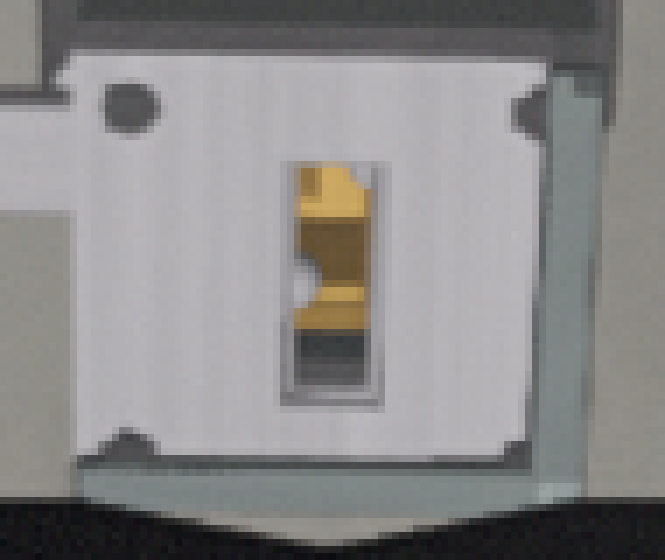

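```bash
python3 - <<'E'
from h import *
c=get_calibration("wrist"); H=c["hand_eye"]
y=.1987-.107
def ray(u,v,y):
    r=H[:3,:3]@np.array([(u-c["cx"])/c["fx"],(v-c["cy"])/c["fy"],1]); o=H[:3,3]; return np.round((o+r*(y-o[1])/r[1])*1000,1)
for u,v in ((277.5,333.1),(277.5,365.1),(277.5,368.6),(270.1,350),(272,350),(282.9,350),(284.9,350)): print(u,v,ray(u,v,y))
# top view with slot
d=np.load("pics/top0.npy"); p=cv2.imread("pics/top0.png")
cv2.imwrite("pics/c3.png",cv2.resize(p[185:225,395:440],None,fx=14,fy=14,interpolation=cv2.INTER_NEAREST))
E
```

```text
277.5 333.1 [  0.8  91.7 -88. ]
277.5 365.1 [   0.8   91.7 -114.9]
277.5 368.6 [   0.8   91.7 -117.9]
270.1 350 [  -4.6   91.7 -102. ]
272 350 [  -3.2   91.7 -102. ]
282.9 350 [   4.7   91.7 -102. ]
284.9 350 [   6.1   91.7 -102. ]
```

View pics/c3.png

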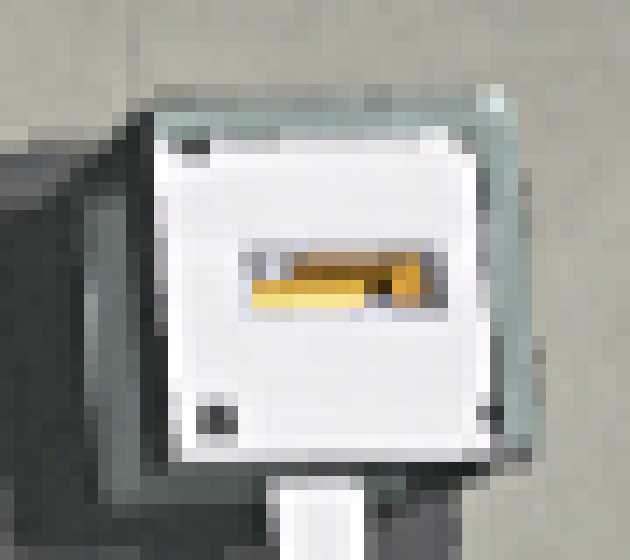

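Call:
servo_tool(targets=[[[-0.012,0,0.058],0.06,1],[[-0.024,0,0.118],0.15,1],[[-0.036,0,0.178],0.25,1],[[-0.048,0,0.238],0.35,1],[[-0.06,0,0.298],0.45,1],[[-0.07,0,0.35],0.5,1],[[-0.072,0,0.369],0.5,1],[[-0.072,0,0.369],0.5,1]])

```text
time_s: 12.85
position: [0.4419, 0.2704, 0.1987]
eef_rot: [0.69, -0.159, 0.158, -0.688]
wrist_force: [0.5, -0.0, 0.2]
finger_gap: 0.0855
```

```bash
cat > key.py <<'E'
from h import *
import sys
def meas(tag,zlo=.085,zhi=.1):
    for i in range(3): s=read_state();  p,d=snapshot("wrist")
    cv2.imwrite(f"pics/{tag}.png",p); np.save(f"pics/{tag}.npy",d)
    W=cloud("wrist",d,s);Z=W[...,2]
    c=get_calibration("wrist"); H=c["hand_eye"]; v,u=np.mgrid[0:420,0:560]; P=np.stack([(u-c["cx"])/c["fx"]*d,(v-c["cy"])/c["fy"]*d,d],-1)@H[:3,:3].T+H[:3,3]
    for lo,hi in ((.034,.046),(zlo,zhi)):
      m=((Z>lo)&(Z<hi)&(d>0)).astype(np.uint8)
      n,l,st,_=cv2.connectedComponentsWithStats(m)
      for i in range(1,n):
        if st[i,4]>200 : print(lo,st[i],rect(W,l==i),"tool",cv2.minAreaRect((P[l==i][:,[0,2]]*1000).astype(np.float32)),np.median(P[l==i][:,1]))
    return s
E
python3 - <<'E'
from key import *
s=meas("w7"); go([.4415,.2705,.2],-26.1,s)
E
```

```text
0.034 [ 238  145   75   85 5122] (array([441.9, 271. ]), array([70.6, 60.1]), 63.54, np.float64(39.3), 5122) tool ((-1.307058334350586, 2.1371994018554688), (70.58724975585938, 60.132442474365234), 89.57984161376953) 0.15980498213009783
0.034 [542 190  18  67 500] (array([639.7, 137.3]), array([60.2, 14.6]), 75.02, np.float64(39.1), 500) tool ((235.11351013183594, -31.101810455322266), (14.559955596923828, 60.239166259765625), 11.054640769958496) 0.15996408939393864
0.085 [266 178  18  53 906] (array([441.8, 271.1]), array([36.6, 11.9]), 64.13, np.float64(93.8), 906) tool ((-1.4388208389282227, 2.161388397216797), (11.916394233703613, 36.59913635253906), 0.1670272797346115) 0.10527624915246167
t 12.95 pos [0.4423 0.2688 0.1991] yaw -26.04 tilt [-0.001 -0.002 -1.   ] F [ 0.6  0.3 -0.4] gap 0.0853
shift [-0.0015 -0.0009  0.0012] turn 0.0011 dist 0.0021
```

View pics/w7.png

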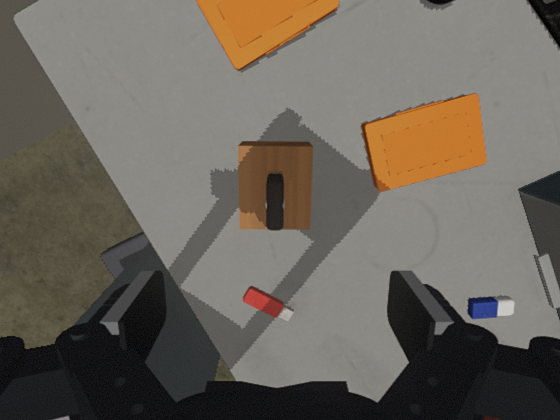

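Call:
servo_tool(targets=[[[-0.0014,0.03,0.0022],-0.003,1],[[-0.0014,0.07,0.0022],-0.003,1],[[-0.0014,0.11,0.0022],-0.003,1],[[-0.0014,0.139,0.0022],-0.003,1],[[-0.0014,0.139,0.0022],-0.003,1],[[-0.0014,0.139,0.0022],-0.003,1],[[-0.0014,0.139,0.0022],-0.003,0.4],[[-0.0014,0.139,0.0022],-0.003,0.3]], newtons=70)

```text
time_s: 14.0
position: [0.4429, 0.273, 0.0621]
eef_rot: [-0.689, 0.158, -0.159, 0.69]
wrist_force: [0.2, -0.1, 0.6]
finger_gap: 0.0517
```

```bash
python3 - <<'E'
from h import *
s=read_state(); p,d=snapshot("wrist"); cv2.imwrite("pics/w8.png",p)
go([.4418,.2711,.06],-25.9,s)
E
```

```text
t 14.0 pos [0.4429 0.273  0.0621] yaw -25.87 tilt [ 0.002  0.001 -1.   ] F [ 0.2 -0.1  0.6] gap 0.0517
shift [-0.0002  0.0021 -0.0022] turn 0.0005 dist 0.0031
```

View pics/w8.png

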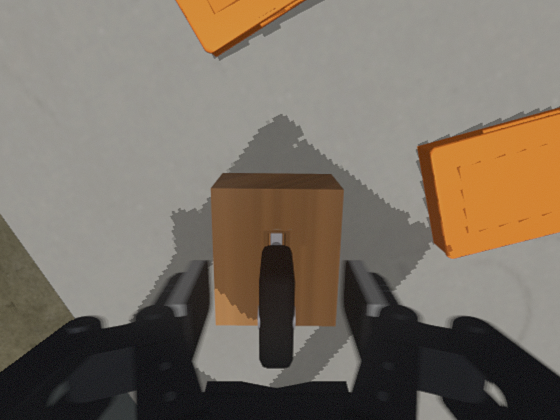

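Call:
servo_tool(targets=[[[-0.0002,0.002,-0.002],0,0.3],[[-0.0002,0.002,-0.002],0,0.2],[[-0.0002,0.002,-0.002],0,0],[[-0.0002,0.002,-0.002],0,0],[[-0.0002,0.002,-0.002],0,0],[[-0.0002,0.002,-0.002],0,0],[[-0.0002,0.002,-0.002],0,0],[[-0.0002,0.002,-0.002],0,0]], newtons=80)

```text
time_s: 15.05
position: [0.4409, 0.2709, 0.059]
eef_rot: [0.689, -0.158, 0.158, -0.689]
wrist_force: [-2.7, -0.1, 3.9]
finger_gap: 0.0108
```

```bash
python3 - <<'E'
from h import *
for i in range(2):
    s=read_state(); go([.4418,.2711,.06],-25.9,s); p,d=snapshot("wrist")
cv2.imwrite("pics/w9.png",p)
c=get_calibration("wrist"); H=c["hand_eye"]; v,u=np.mgrid[0:420,0:560]; P=(np.stack([(u-c["cx"])/c["fx"]*d,(v-c["cy"])/c["fy"]*d,d],-1)@H[:3,:3].T+H[:3,3])*1000
m=(abs(P[...,0])<5)&(v>180)&(d>0)&(P[...,1]>-60)&(P[...,1]<10)
q=P[m]; print(len(q),np.percentile(q,[2,50,98],axis=0).round(1))
for vv in range(210,384,8): print(vv,P[vv,276].round(1),p[vv,276])
E
```

```text
t 15.05 pos [0.4409 0.2709 0.059 ] yaw -25.87 tilt [-0. -0. -1.] F [-2.7 -0.1  3.9] gap 0.0108
shift [ 0.0008 -0.001   0.0005] turn 0.0006 dist 0.0014
t 15.1 pos [0.4408 0.2709 0.0589] yaw -25.87 tilt [-0. -0. -1.] F [-1.6  0.   4.9] gap 0.0111
shift [ 0.0008 -0.0011  0.0006] turn 0.0005 dist 0.0014
3793 [[ -4.8 -36.2 -14.8]
 [  0.1 -34.8   8. ]
 [  4.8  -9.7  19. ]]
210 [-0.2 19.  24. ] [ 45  76 108]
218 [-0.2 18.7 20.3] [ 47  76 110]
226 [-0.2 19.4 16.3] [ 45  74 108]
234 [-0.3 36.3  6.5] [138 135 139]
242 [-0.2 -7.1 18.6] [23 23 34]
250 [ -0.2 -16.   18.9] [23 26 33]
258 [ -0.2 -23.4  19. ] [17 19 29]
266 [ -0.2 -29.9  18.9] [17 22 26]
274 [ -0.2 -33.   17.6] [24 25 30]
282 [ -0.2 -34.8  15.7] [29 28 30]
290 [ -0.2 -35.4  13.2] [32 31 32]
298 [ -0.2 -35.   10.2] [24 23 24]
306 [ -0.2 -35.7   7.8] [26 26 26]
314 [ -0.2 -35.1   4.6] [21 22 23]
322 [ -0.2 -35.2   1.7] [24 28 26]
330 [ -0.2 -36.3  -0.5] [30 31 32]
338 [ -0.2 -35.5  -4.1] [27 28 31]
346 [ -0.2 -35.5  -7.1] [31 27 28]
354 [ -0.2 -35.1 -10.4] [29 29 29]
362 [ -0.2 -36.  -12.8] [24 21 22]
370 [ -0.4  58.8 -92.6] [150 155 156]
378 [ -0.4  59.3 -99. ] [146 151 153]
```

View pics/w9.png

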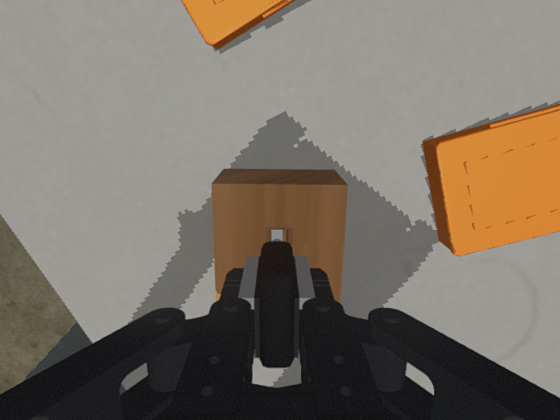

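Call:
servo_tool(targets=[[[0,-0.003,0],0,0],[[0,-0.008,0],0,0],[[0,-0.016,0],0,0],[[0,-0.028,0],0,0],[[0,-0.045,0],0,0],[[0,-0.08,0],0,0],[[0,-0.12,0],0,0],[[0,-0.15,0],0,0]], newtons=100)

```text
time_s: 16.15
position: [0.4415, 0.2712, 0.2116]
eef_rot: [-0.689, 0.158, -0.159, 0.69]
wrist_force: [0.7, 0.4, -1.8]
finger_gap: 0.0109
```

```bash
python3 - <<'E'
from h import *
s=read_state(); go([.5354,-.197,.21],1.7,s); p,d=snapshot("wrist"); cv2.imwrite("pics/w10.png",p)
p,d=snapshot("scene"); cv2.imwrite("pics/s10.png",p)
E
```

```text
t 16.15 pos [0.4415 0.2712 0.2116] yaw -25.87 tilt [ 0.002  0.001 -1.   ] F [ 0.7  0.4 -1.8] gap 0.0109
shift [ 0.2887  0.0013 -0.3803] turn -0.4811 dist 0.4775
```

View pics/w10.png

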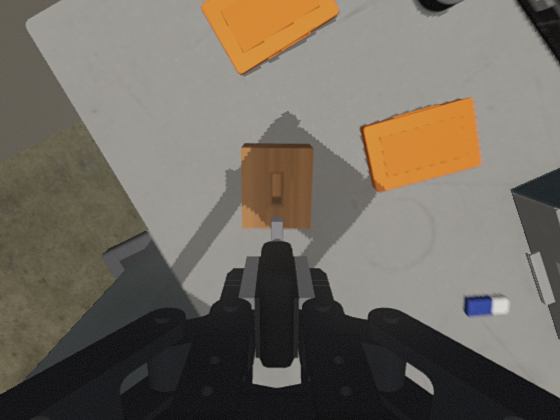

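View pics/s10.png

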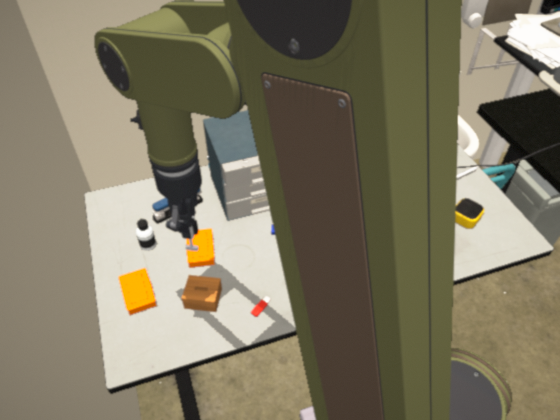

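```bash
python3 - <<'E'
from h import *
s=read_state(); p,d=snapshot("wrist")
c=get_calibration("wrist"); H=c["hand_eye"]; v,u=np.mgrid[0:420,0:560]; P=(np.stack([(u-c["cx"])/c["fx"]*d,(v-c["cy"])/c["fy"]*d,d],-1)@H[:3,:3].T+H[:3,3])*1000
for vv in range(214,250,2): print(vv,[tuple(P[vv,uu].round(0).astype(int)) for uu in (268,271,274,277,280,283,286)])
m=(P[...,1]>32)&(P[...,1]<60)&(d>0); q=P[m]; print(len(q), q.min(0),q.max(0),np.median(q,0))
cv2.imwrite("pics/w11z.png",cv2.resize(p[200:260,240:315],None,fx=8,fy=8,interpolation=cv2.INTER_NEAREST))
E
```

```text
214 [(np.int64(-7), np.int64(174), np.int64(-24)), (np.int64(-5), np.int64(173), np.int64(-23)), (np.int64(-2), np.int64(174), np.int64(-24)), (np.int64(0), np.int64(174), np.int64(-24)), (np.int64(3), np.int64(174), np.int64(-24)), (np.int64(6), np.int64(174), np.int64(-24)), (np.int64(8), np.int64(174), np.int64(-24))]
216 [(np.int64(-7), np.int64(173), np.int64(-25)), (np.int64(-5), np.int64(173), np.int64(-25)), (np.int64(-2), np.int64(174), np.int64(-25)), (np.int64(0), np.int64(174), np.int64(-25)), (np.int64(3), np.int64(175), np.int64(-26)), (np.int64(6), np.int64(175), np.int64(-26)), (np.int64(8), np.int64(174), np.int64(-25))]
218 [(np.int64(-7), np.int64(174), np.int64(-27)), (np.int64(-5), np.int64(173), np.int64(-27)), (np.int64(-1), np.int64(43), np.int64(13)), (np.int64(0), np.int64(44), np.int64(13)), (np.int64(2), np.int64(43), np.int64(13)), (np.int64(6), np.int64(173), np.int64(-27)), (np.int64(8), np.int64(175), np.int64(-28))]
220 [(np.int64(-8), np.int64(174), np.int64(-29)), (np.int64(-5), np.int64(174), np.int64(-29)), (np.int64(-1), np.int64(38), np.int64(13
[... 3980 characters left out ...]
(np.int64(-2), np.int64(-12), np.int64(19)), (np.int64(-1), np.int64(-10), np.int64(18)), (np.int64(0), np.int64(-142), np.int64(70)), (np.int64(1), np.int64(-11), np.int64(18)), (np.int64(2), np.int64(-12), np.int64(19)), (np.int64(4), np.int64(-11), np.int64(18))]
248 [(np.int64(-3), np.int64(-13), np.int64(18)), (np.int64(-2), np.int64(-14), np.int64(19)), (np.int64(-1), np.int64(-13), np.int64(19)), (np.int64(0), np.int64(-13), np.int64(19)), (np.int64(1), np.int64(-13), np.int64(19)), (np.int64(2), np.int64(-13), np.int64(19)), (np.int64(3), np.int64(-13), np.int64(18))]
282 [-2.82695582 34.54290114  2.3907273 ] [ 2.86587661 45.81021142 13.41138711] [ 0.24252968 37.90514042  8.87497954]
```

View pics/w11z.png

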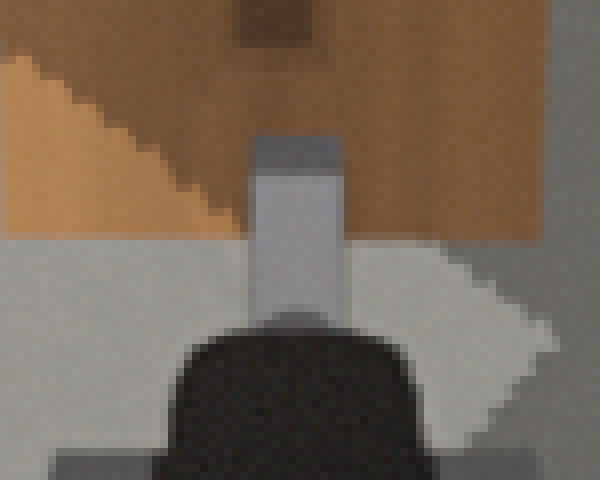

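Call:
servo_tool(targets=[[[0.03,-0.002,-0.04],-0.06,0],[[0.066,-0.004,-0.087],-0.12,0],[[0.103,-0.005,-0.135],-0.18,0],[[0.14,-0.005,-0.184],-0.24,0],[[0.177,-0.005,-0.233],-0.3,0],[[0.214,-0.005,-0.282],-0.36,0],[[0.251,-0.005,-0.331],-0.42,0],[[0.281,-0.005,-0.37],-0.48,0]])

```text
time_s: 17.3
position: [0.5317, -0.1868, 0.2123]
eef_rot: [-0.707, -0.009, 0.011, 0.707]
wrist_force: [0.5, 0.4, -0.6]
finger_gap: 0.0107
```

```bash
python3 - <<'E'
from h import *
s=read_state(); go([.5353,-.1978,.215],1.7,s)
E
```

```text
t 17.3 pos [ 0.5317 -0.1868  0.2123] yaw 1.67 tilt [-0.002  0.001 -1.   ] F [ 0.5  0.4 -0.6] gap 0.0107
shift [ 0.0033 -0.0027 -0.0111] turn -0.0005 dist 0.0119
```

Call:
servo_tool(targets=[[[0.004,0,-0.01],0,0],[[0.004,0,-0.01],0,0],[[0.004,0,-0.01],0,0],[[0.004,0,-0.01],0,0],[[0.004,0,-0.01],0,0],[[0.004,0,-0.01],0,0],[[0.004,0,-0.01],0,0],[[0.004,0,-0.01],0,0]])

```text
time_s: 18.3
position: [0.5368, -0.1944, 0.2139]
eef_rot: [-0.707, -0.01, 0.01, 0.707]
wrist_force: [0.5, 1.4, 0.2]
finger_gap: 0.0108
```

```bash
python3 - <<'E'
from h import *
s=read_state(); go([.5353,-.1978,.215],1.7,s); p,d=snapshot("wrist"); cv2.imwrite("pics/w12.png",p);np.save("pics/w12.npy",d)
cv2.imwrite("pics/w12z.png",cv2.resize(p[150:260,220:335],None,fx=6,fy=6,interpolation=cv2.INTER_NEAREST))
p,d=snapshot("top"); cv2.imwrite("pics/t12.png",p)
W=cloud("wrist",np.load("pics/w12.npy"),s); Z=W[...,2]
m=((Z>.1)&(Z<.113)).astype(np.uint8)
n,l,st,_=cv2.connectedComponentsWithStats(m)
for i in range(1,n):
    if st[i,4]>200 : print(st[i],rect(W,l==i))
E
```

```text
t 18.3 pos [ 0.5368 -0.1944  0.2139] yaw 1.63 tilt [ 0.  0. -1.] F [0.5 1.4 0.2] gap 0.0108
shift [-0.0016 -0.0011 -0.0033] turn -0.0012 dist 0.0038
[ 234  173   81   78 5182] (array([ 535.2, -197.8]), array([54.1, 54.4]), 1.44, np.float64(106.4), 5182)
```

View pics/w12.png

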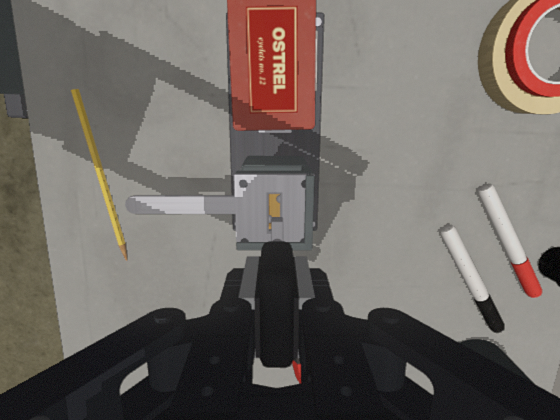

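View pics/w12z.png

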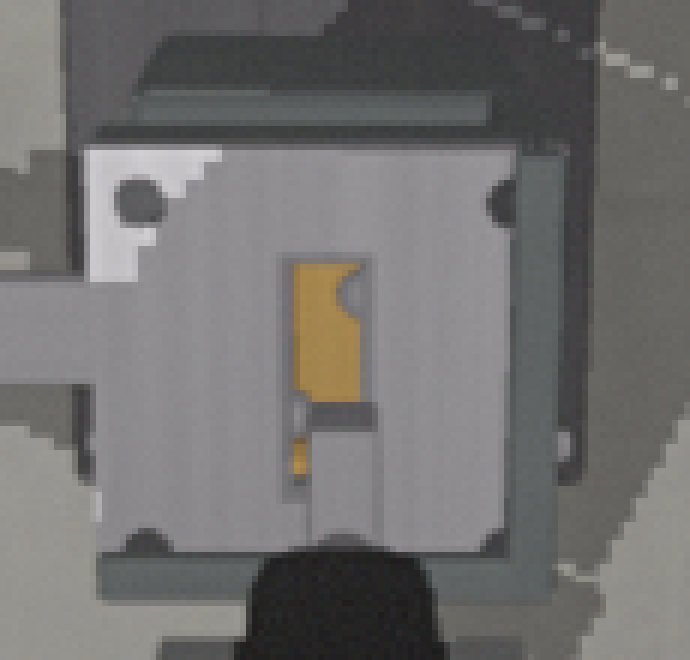

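```bash
python3 - <<'E'
from h import *
c=get_calibration("wrist"); H=c["hand_eye"]
y=.2139-.1065
def ray(u,v,y):
    r=H[:3,:3]@np.array([(u-c["cx"])/c["fx"],(v-c["cy"])/c["fy"],1]); o=H[:3,3]; return np.round((o+r*(y-o[1])/r[1])*1000,1)
for u,v in ((274.4,194),(274.4,231),(268.7,212),(280.2,212)): print(ray(u,v,y))
E
```

```text
[ -1.3 107.4  10.3]
[ -1.4 107.4 -16.4]
[ -5.3 107.4  -2.5]
[  2.7 107.4  -2.5]
```

Call:
servo_tool(targets=[[[-0.0015,0,-0.004],0,0],[[-0.0015,0.01,-0.004],0,0],[[-0.0015,0.025,-0.004],0,0],[[-0.0015,0.04,-0.004],0,0],[[-0.0015,0.05,-0.004],0,0],[[-0.0015,0.05,-0.004],0,0],[[-0.0015,0.05,-0.004],0,0],[[-0.0015,0.05,-0.004],0,0]])

```text
time_s: 19.4
position: [0.5359, -0.1987, 0.1645]
eef_rot: [0.707, 0.011, -0.01, -0.707]
wrist_force: [0.0, -0.9, -0.5]
finger_gap: 0.0106
```

```bash
python3 - <<'E'
from h import *
s=read_state(); go([.5353,-.1978,.164],1.7,s); p,d=snapshot("wrist"); cv2.imwrite("pics/w13.png",p);np.save("pics/w13.npy",d)
cv2.imwrite("pics/w13z.png",cv2.resize(p[150:260,220:335],None,fx=6,fy=6,interpolation=cv2.INTER_NEAREST))
E
```

```text
t 19.4 pos [ 0.5359 -0.1987  0.1645] yaw 1.64 tilt [ 0.001 -0.001 -1.   ] F [ 0.  -0.9 -0.5] gap 0.0106
shift [-0.0005  0.0005  0.0009] turn -0.0011 dist 0.0012
```

View pics/w13z.png

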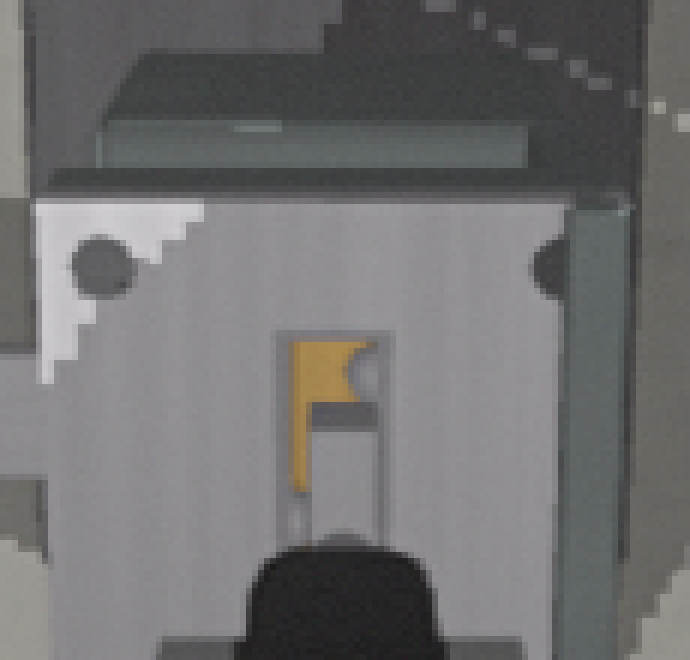

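```bash
python3 - <<'E'
from h import *
c=get_calibration("wrist"); H=c["hand_eye"]
def ray(u,v,y):
    r=H[:3,:3]@np.array([(u-c["cx"])/c["fx"],(v-c["cy"])/c["fy"],1]); o=H[:3,3]; return np.round((o+r*(y-o[1])/r[1])*1000,1)
for y in (.0565,.058): print(ray(276,206.8,y), ray(268.7,212,y),ray(283,212,y))
print(ray(277.2,150+403/6,.0465),ray(271.3,225,.038),ray(283,225,.038), ray(277,150+430/6,.038))
d=np.load("pics/w13.npy");v,u=np.mgrid[0:420,0:560]; P=(np.stack([(u-c["cx"])/c["fx"]*d,(v-c["cy"])/c["fy"]*d,d],-1)@H[:3,:3].T+H[:3,3])*1000
print(P[212:216,290].round(1),P[190,270])
E
```

```text
[-0.2 56.5 15.2] [-4.2 56.5 12.2] [ 3.7 56.5 12.2]
[-0.2 58.  14.8] [-4.2 58.  11.8] [ 3.7 58.  11.8]
[ 0.5 46.5 12.3] [-2.5 38.  10.7] [ 3.4 38.  10.7] [ 0.3 38.  12.5]
[[ 7.6 58.1 11.7]
 [ 7.6 58.6 11. ]
 [ 7.6 57.7 10.7]
 [ 7.6 58.7  9.8]] [ 1.02889117e-01 -1.41874862e+02  6.95331638e+01]
```

Call:
servo_tool(targets=[[[-0.0005,0.002,0.0003],0,0],[[-0.0005,0.004,0.0003],0,0],[[-0.0005,0.006,0.0003],0,0],[[-0.0005,0.008,0.0003],0,0],[[-0.0005,0.01,0.0003],0,0],[[-0.0005,0.012,0.0003],0,0],[[-0.0005,0.013,0.0003],0,0],[[-0.0005,0.013,0.0003],0,0]], newtons=110)

```text
time_s: 20.45
position: [0.5348, -0.1982, 0.1508]
eef_rot: [-0.707, -0.01, 0.01, 0.707]
wrist_force: [-0.1, 0.1, -0.7]
finger_gap: 0.0107
```

```bash
python3 - <<'E'
from h import *
s=read_state(); go([.5353,-.1978,.124],1.7,s);print(s["wrist_torque"]); p,d=snapshot("wrist"); 
cv2.imwrite("pics/w14z.png",cv2.resize(p[150:260,220:335],None,fx=6,fy=6,interpolation=cv2.INTER_NEAREST))
E
```

```text
t 20.45 pos [ 0.5348 -0.1982  0.1508] yaw 1.63 tilt [-0.  0. -1.] F [-0.1  0.1 -0.7] gap 0.0107
shift [0.0005 0.0268 0.0004] turn -0.0012 dist 0.0268
[ 0.01133039  0.01875119 -0.053239  ]
```

View pics/w14z.png

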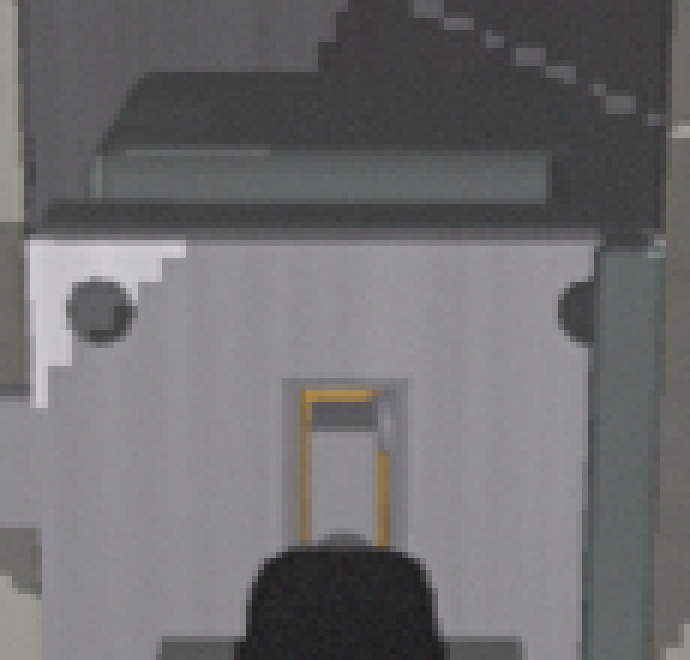

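Call:
servo_tool(targets=[[[0,0.002,0],0,0],[[0,0.004,0],0,0],[[0,0.006,0],0,0],[[0,0.008,0],0,0],[[0,0.01,0],0,0],[[0,0.012,0],0,0],[[0,0.014,0],0,0],[[0,0.014,0],0,0]])

```text
time_s: 21.5
position: [0.5355, -0.1986, 0.1368]
eef_rot: [0.707, 0.011, -0.01, -0.707]
wrist_force: [2.5, -1.0, -0.3]
finger_gap: 0.0108
```

```bash
python3 - <<'E'
from h import *
s=read_state(); go([.5348,-.1982,.124],1.7,s);print(s["wrist_torque"]); p,d=snapshot("wrist"); 
c=get_calibration("wrist"); H=c["hand_eye"];v,u=np.mgrid[0:420,0:560]; P=(np.stack([(u-c["cx"])/c["fx"]*d,(v-c["cy"])/c["fy"]*d,d],-1)@H[:3,:3].T+H[:3,3])*1000
m=(v>290)&(v<360)&(u>270)&(u<283);print("bow top",np.median(P[m][:,1]))
cv2.imwrite("pics/w15z.png",cv2.resize(p[180:290,220:335],None,fx=6,fy=6,interpolation=cv2.INTER_NEAREST))
E
```

```text
t 21.5 pos [ 0.5355 -0.1986  0.1368] yaw 1.64 tilt [ 0.001 -0.001 -1.   ] F [ 2.5 -1.  -0.3] gap 0.0108
shift [-0.0007  0.0128  0.0004] turn -0.0011 dist 0.0128
[-0.21592787 -0.44383288  0.10913335]
bow top -35.257212086893574
```

View pics/w15z.png

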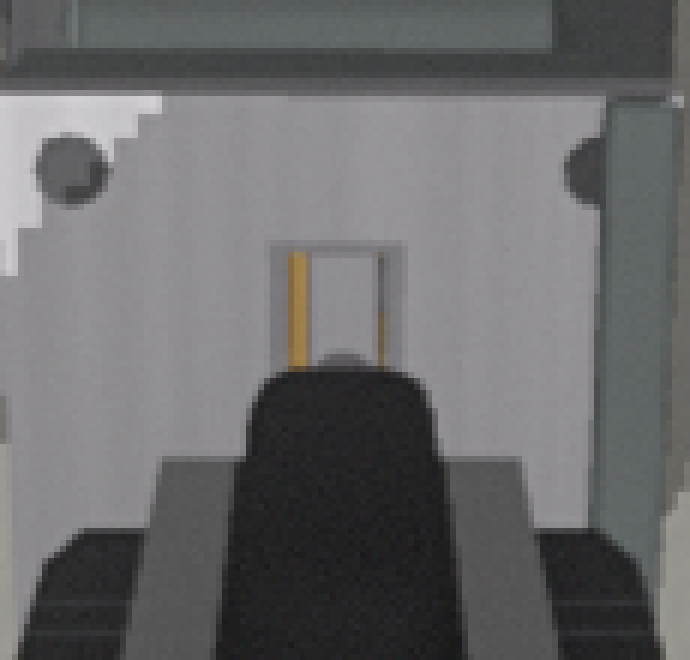

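Call:
servo_tool(targets=[[[-0.0007,0.001,0.0002],0,0],[[-0.0007,0.003,0.0002],0,0],[[-0.0007,0.005,0.0002],0,0],[[-0.0007,0.007,0.0002],0,0],[[-0.0007,0.009,0.0002],0,0],[[-0.0007,0.011,0.0002],0,0],[[-0.0007,0.012,0.0002],0,0],[[-0.0007,0.012,0.0002],0,0]])

```text
time_s: 22.55
position: [0.5339, -0.1979, 0.1246]
eef_rot: [-0.707, -0.01, 0.01, 0.707]
wrist_force: [2.9, -0.4, -1.3]
finger_gap: 0.0105
```

```bash
cat > st.py <<'E'
from h import *
s=read_state(); go([.5348,-.1982,.124],1.7,s);print(s["wrist_torque"].round(3),s["joint_positions"].round(3)); p,d=snapshot("wrist"); 
c=get_calibration("wrist"); H=c["hand_eye"];v,u=np.mgrid[0:420,0:560]; P=(np.stack([(u-c["cx"])/c["fx"]*d,(v-c["cy"])/c["fy"]*d,d],-1)@H[:3,:3].T+H[:3,3])*1000
m=(v>290)&(v<360)&(u>270)&(u<283);print("bow top tool y",np.median(P[m][:,1]), "cover y",np.median(P[200:215,285:300,1]))
cv2.imwrite("pics/now.png",cv2.resize(p[180:290,220:335],None,fx=6,fy=6,interpolation=cv2.INTER_NEAREST))
E
python3 st.py; cp pics/now.png pics/w16z.png
```

```text
t 22.55 pos [ 0.5339 -0.1979  0.1246] yaw 1.64 tilt [-0.001  0.    -1.   ] F [ 2.9 -0.4 -1.3] gap 0.0105
shift [ 0.0009  0.0006 -0.0003] turn -0.0011 dist 0.0011
[-0.036 -0.428 -0.023] [-0.429  0.4    1.66  -0.     1.083 -0.458]
bow top tool y -35.20898277094524 cover y 18.627399614863094
```

View pics/w16z.png

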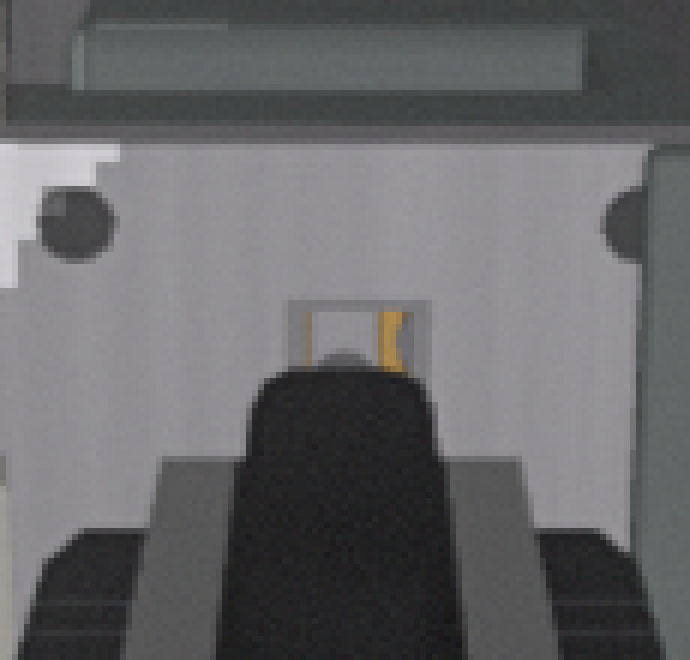

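Call:
servo_tool(targets=[[[0.0009,0,0],0,0],[[0.0009,0.0007,0],0,0],[[0.0009,0.0014,0],0,0],[[0.0009,0.002,0],0,0],[[0.0009,0.0025,0],0,0],[[0.0009,0.003,0],0,0],[[0.0009,0.0035,0],0,0],[[0.0009,0.0035,0],0,0]])

```text
time_s: 23.6
position: [0.5347, -0.198, 0.1229]
eef_rot: [0.707, 0.01, -0.01, -0.707]
wrist_force: [-3.0, 1.4, 11.1]
finger_gap: 0.0111
```

```bash
python3 st.py; cp pics/now.png pics/w17z.png
```

```text
t 23.6 pos [ 0.5347 -0.198   0.1229] yaw 1.64 tilt [ 0. -0. -1.] F [-3.   1.4 11.1] gap 0.0111
shift [ 0.0001 -0.0011 -0.0002] turn -0.0011 dist 0.0011
[0.294 0.727 0.017] [-0.429  0.402  1.661 -0.     1.079 -0.457]
bow top tool y -35.27806948326432 cover y 16.90523090110052
```

View pics/w17z.png

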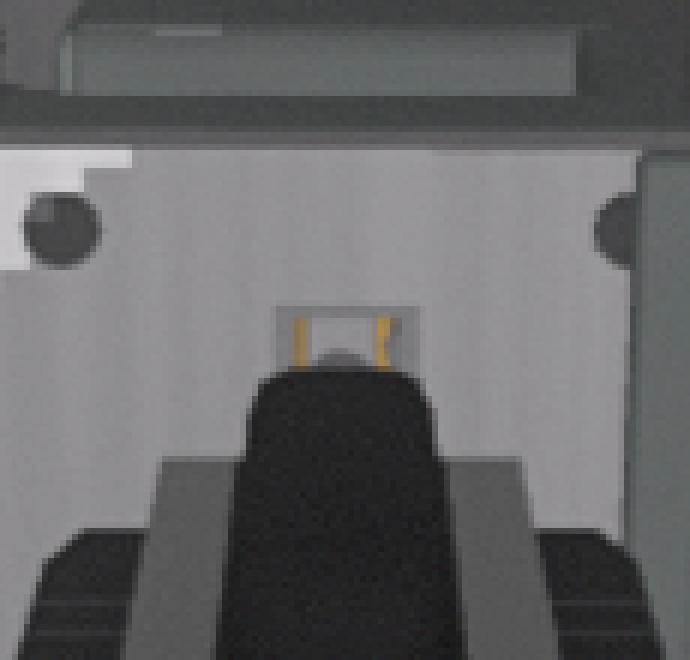

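Call:
servo_tool(targets=[[[-0.0001,-0.001,0],0.1,0],[[-0.0002,-0.001,0],0.2,0],[[-0.0003,-0.001,0.0001],0.3,0],[[-0.0004,-0.001,0.0001],0.4,0],[[-0.0005,-0.001,0.0002],0.5,0],[[-0.0006,-0.001,0.0003],0.6,0],[[-0.0007,-0.001,0.0003],0.7,0],[[-0.0008,-0.001,0.0004],0.8,0]], newtons=120)

```text
time_s: 24.65
position: [0.5349, -0.1979, 0.1231]
eef_rot: [-0.655, 0.266, -0.268, 0.655]
wrist_force: [-0.9, 0.4, 3.2]
finger_gap: 0.0103
```

```bash
python3 st.py; python3 - <<'E'
from h import *
p,d=snapshot("top"); cv2.imwrite("pics/t18.png",cv2.resize(p[150:290,320:460],None,fx=4,fy=4,interpolation=cv2.INTER_CUBIC))
p,d=snapshot("wrist"); cv2.imwrite("pics/w18.png",p)
E
```

```text
t 24.65 pos [ 0.5349 -0.1979  0.1231] yaw -44.38 tilt [ 0.002 -0.001 -1.   ] F [-0.9  0.4  3.2] gap 0.0103
shift [ 0.0002 -0.0009 -0.0003] turn -0.8042 dist 0.001
[ 0.053 -0.024  0.094] [-0.428  0.401  1.662  0.     1.077  0.346]
bow top tool y -35.208714999892614 cover y 14.99493933913687
```

View pics/w18.png

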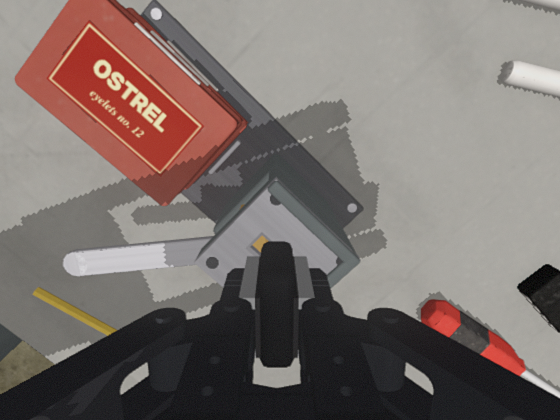

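View pics/t18.png

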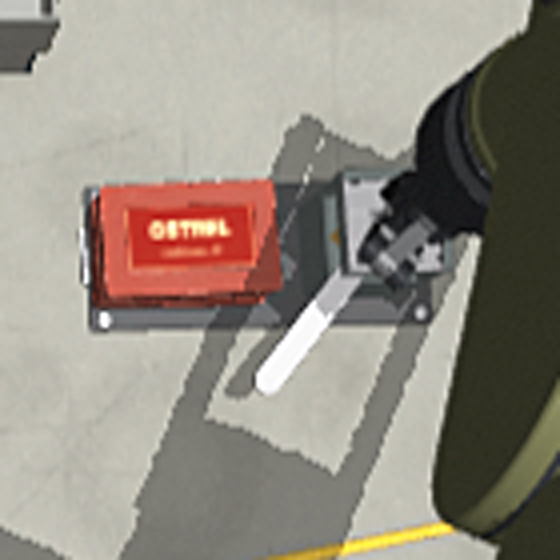

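Call:
servo_tool(targets=[[[-0.0001,0,0],0.1,0],[[-0.0002,0,0],0.2,0],[[-0.0003,0,0.0001],0.3,0],[[-0.0004,0,0.0001],0.4,0],[[-0.0005,0,0.0002],0.5,0],[[-0.0006,0,0.0003],0.6,0],[[-0.0007,0,0.0003],0.7,0],[[-0.0008,0,0.0004],0.78,0]])

```text
time_s: 25.8
position: [0.535, -0.1976, 0.1231]
eef_rot: [-0.505, 0.494, -0.496, 0.505]
wrist_force: [0.2, -1.1, 4.7]
finger_gap: 0.0104
```

```bash
python3 st.py; python3 - <<'E'
from h import *
p,d=snapshot("top"); cv2.imwrite("pics/t19.png",cv2.resize(p[170:250,325:445],None,fx=6,fy=6,interpolation=cv2.INTER_CUBIC)); np.save("pics/t19.npy",d)
W=cloud("top",d); Z=W[...,2]
m=(Z>.077)&(Z<.095); m[:,:325]=0; m[:,445:]=0; m[:150]=0; m[280:]=0
print(rect(W,m)); q=W[m]; q=q[(q[:,1]<-.09)&(q[:,1]>-.165)]; print(len(q)); vx=np.polyfit(q[:,1],q[:,0],1); print("arm slope dx/dy",vx)
p,d=snapshot("wrist"); cv2.imwrite("pics/w19.png",p)
E
```

```text
t 25.8 pos [ 0.535  -0.1976  0.1231] yaw -88.92 tilt [ 0.002 -0.002 -1.   ] F [ 0.2 -1.1  4.7] gap 0.0104
shift [ 0.0006 -0.0009 -0.0002] turn -1.5815 dist 0.0011
[-0.21  -0.098  0.156] [-4.270e-01  4.010e-01  1.662e+00 -1.000e-03  1.076e+00  1.125e+00]
bow top tool y -35.237369154773916 cover y 15.32831932645265
(array([ 530.2, -137.8]), array([ 59.9, 174.5]), 3.22, np.float64(85.5), 329)
259
arm slope dx/dy [-0.10480658  0.51164971]
```

View pics/w19.png

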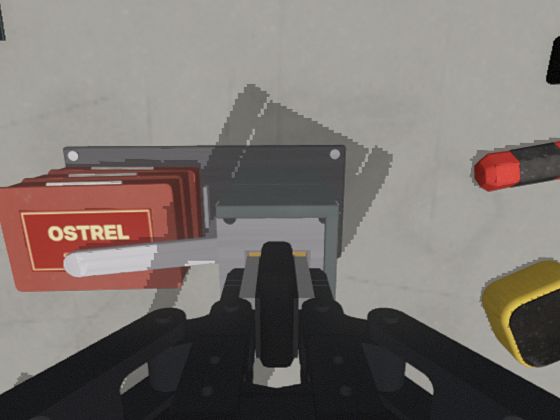

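View pics/t19.png

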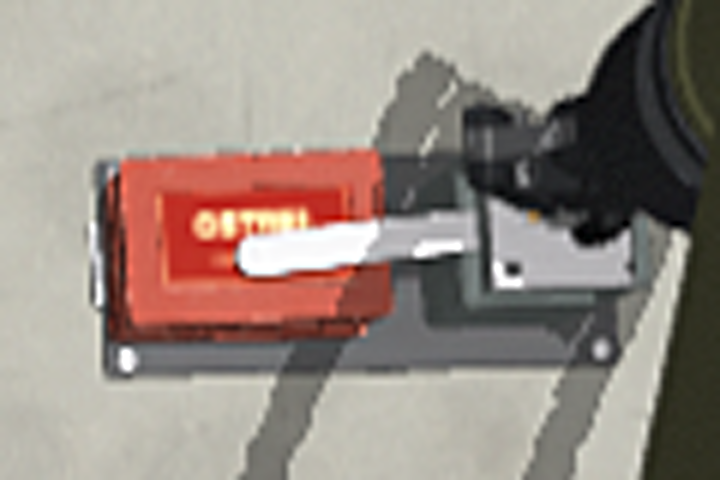

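Call:
servo_tool(targets=[[[0,0,0],0.04,0],[[-0.0001,0,0],0.08,0],[[-0.0001,0,0],0.12,0],[[-0.0001,0,0],0.12,0],[[-0.0001,0,0],0.12,0],[[-0.0001,0,0],0.12,0],[[-0.0001,0,0],0.12,0],[[-0.0001,0,0],0.12,0]])

```text
time_s: 26.95
position: [0.535, -0.1975, 0.123]
eef_rot: [0.475, -0.523, 0.525, -0.475]
wrist_force: [0.8, -2.8, 6.2]
finger_gap: 0.0107
```

```bash
cat > arm.py <<'E'
from h import *
import sys
t=sys.argv[1]
p,d=snapshot("top"); cv2.imwrite(f"pics/t{t}.png",cv2.resize(p[170:250,325:445],None,fx=6,fy=6,interpolation=cv2.INTER_CUBIC))
W=cloud("top",d); Z=W[...,2]
# arm: light, unsaturated pixels over tins
g=p.astype(int); sat=g.max(2)-g.min(2)
m=(sat<40)&(g.min(2)>120)&(Z>.078)&(Z<.096); m[:,:350]=0; m[:,402:]=0; m[:180]=0; m[240:]=0
q=W[m]; c=q.mean(0); vx,vy,_,_=cv2.fitLine((q[:,:2]*1000).astype(np.float32),cv2.DIST_HUBER,0,.01,.01).ravel()
if vy<0: vx,vy=-vx,-vy
print("top arm: n",len(q),"dir deg from +y toward -x",np.degrees(np.arctan2(-vx,vy)),"c",c.round(4))
mt=(Z>.066)&(Z<.079); mt[:,:330]=0; mt[:,402:]=0; mt[:180]=0; mt[250:]=0; print("tin",rect(W,mt))
s=read_state(); p,d=snapshot("wrist"); cv2.imwrite(f"pics/w{t}.png",p)
W=cloud("wrist",d,s); Z=W[...,2]; g=p.astype(int); sat=g.max(2)-g.min(2)
m=(sat<40)&(g.min(2)>100)&(Z>.078)&(Z<.094)&(W[...,1]>-.16)&(W[...,1]<-.085)
q=W[m]; vx,vy,_,_=cv2.fitLine((q[:,:2]*1000).astype(np.float32),cv2.DIST_HUBER,0,.01,.01).ravel()
if vy<0: vx,vy=-vx,-vy
print("wrist arm: n",len(q),np.degrees(np.arctan2(-vx,vy)),q.mean(0).round(4))
mt=(Z>.066)&(Z<.0785); n,l,st,_=cv2.connectedComponentsWithStats(mt.astype(np.uint8))
i=1+np.argmax(st[1:,4]); print("tin wrist",st[i],rect(W,l==i))
mp=(Z>.101)&(Z<.112)&(W[...,1]<-.15)&(W[...,1]>-.24); print("cover",rect(W,mp))
E
python3 st.py; python3 arm.py 20
```

```text
t 26.95 pos [ 0.535  -0.1975  0.123 ] yaw -95.64 tilt [ 0.002 -0.002 -1.   ] F [ 0.8 -2.8  6.2] gap 0.0107
shift [ 0.0007 -0.001  -0.0001] turn -1.699 dist 0.0012
[-0.519 -0.318  0.152] [-4.270e-01  4.010e-01  1.662e+00 -1.000e-03  1.076e+00  1.242e+00]
bow top tool y -35.216879846429876 cover y 15.062551562589926
top arm: n 231 dir deg from +y toward -x 1.1026974 c [ 0.5329 -0.127   0.0858]
tin (array([ 530.6, -111.3]), array([ 62.8, 123.1]), 2.25, np.float64(73.6), 1064)
wrist arm: n 3599 0.42247882 [ 0.5351 -0.1239  0.0852]
tin wrist [    0   196   190   122 14544] (array([531.6, -96.4]), array([62.8, 95.8]), 2.17, np.float64(73.2), 14544)
cover (array([ 536.2, -197.9]), array([52.7, 54.2]), 1.33, np.float64(106.8), 7225)
```

View pics/w20.png

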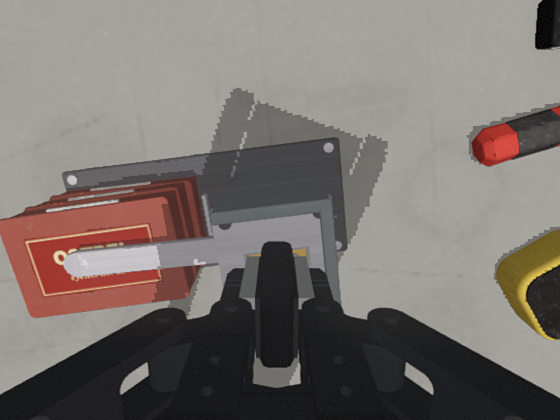

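View pics/t20.png

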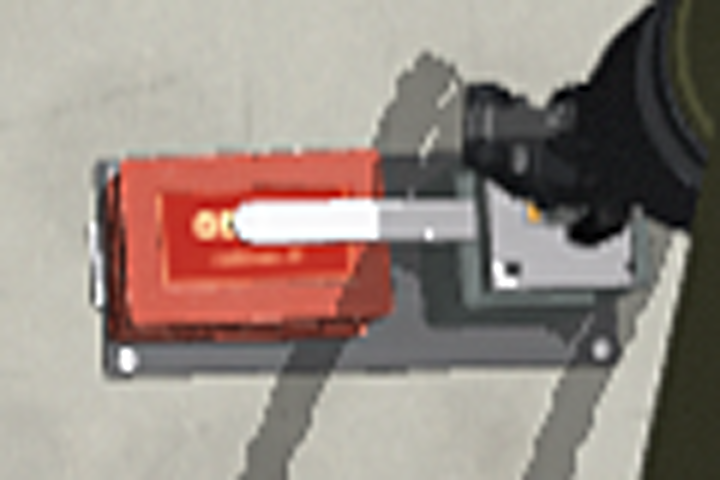

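Call:
servo_tool(targets=[[[0,0,0],0,0],[[0,0,0],0,0],[[0,0,0],0,0],[[0,0,0],0,0],[[0,0,0],0,0],[[0,0,0],0,0],[[0,0,0],0,0],[[0,0,0],0,0]], newtons=120)

```text
time_s: 28.1
position: [0.5349, -0.1975, 0.123]
eef_rot: [0.475, -0.523, 0.525, -0.475]
wrist_force: [2.0, -2.1, 5.6]
finger_gap: 0.0108
```

```bash
python3 st.py; python3 arm.py 21; python3 -c "
from plant import *
print(job_done())"
```

```text
t 28.1 pos [ 0.5349 -0.1975  0.123 ] yaw -95.65 tilt [ 0.002 -0.002 -1.   ] F [ 2.  -2.1  5.6] gap 0.0108
shift [ 0.0007 -0.001  -0.0001] turn -1.6991 dist 0.0012
[-0.624 -0.288  0.138] [-4.270e-01  4.010e-01  1.662e+00 -1.000e-03  1.076e+00  1.242e+00]
bow top tool y -35.22198480794752 cover y 15.078006082358847
top arm: n 232 dir deg from +y toward -x 1.4917585 c [ 0.533  -0.1274  0.0856]
tin (array([ 530.4, -111.8]), array([ 63. , 123.3]), 2.2, np.float64(73.5), 1063)
wrist arm: n 3597 0.51413316 [ 0.5351 -0.1239  0.0852]
tin wrist [    0   196   191   122 14532] (array([531.7, -96.3]), array([62.3, 95.7]), 2.59, np.float64(73.2), 14532)
cover (array([ 535.9, -197.7]), array([53.3, 54.3]), 1.42, np.float64(106.8), 7222)
the job is handed in; nothing more can be done
None
```

The job is done and handed in at about 28 s. The loose tin is on the column and let go. The key is fully home and turned, and the gripper is still holding it there at 120 N.

- **Tin:** after letting go, its centre measured within about 0.7 mm and its yaw within about 0.2° of the tin below, as measured earlier. The last wrist view (531.7, −96.3 mm) shows it has not moved.
- **Key:** the foot met the slot floor with about 11 N of upward force. The bow top was 52 mm above the cover, as it should be when home. The tool height did not change through the turn.
- **Steel arm:** it lies across the three tins. The plug angle works out at about 1.57 to 1.59 rad, just short of the stop, and stayed there over another second of holding. I turned the tool 1.70 rad to take up the key's play.

**Checks that disagreed:**
- The top and wrist cameras differed by about 2 mm in position, so I worked from the wrist camera.
- They also differed by about 1° on the steel arm's direction in the last check (1.5° and 0.5°).
- The last top-view tin measurement (63 × 123 mm) took in pixels from other parts, so I did not use it.

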